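Gauge wiring duct on the cutter's flip stop

TASK

Set the piece of wiring duct to length in the cutter: flip the red stop leaf all the way down, slide the duct along flat against the fence until its end butts on the leaf, gently because the stop is only hand-tight, then flip the leaf back up past upright so that the cut piece will not jam. Leave the duct at the gauged place, flush to the fence, with the stop not shifted along the fence and everything else where it is.

Things in the scene. Friction and masses are not known exactly. Their poses are not given: they have to be found in the camera images.
- cutter: Bench lever cutter for wiring duct, fixed on the desk: grey base plate 270 x 580, aluminium bed and fence, blue lever with blade. Origin at desk level, in the plane of the fence's front face: x points from the bed through the fence (away from the operator), y along the fence, z up. Bed top at z = 20, from x = -150 to the fence at x = 0, and from y = -260 to +300.
- fence_top (a point): Point on the fence's top front edge, at x = 0, y = 0, z = 65 of the cutter. The fence is a straight aluminium bar along the cutter's y, face at x = 0, 24 thick, 45 high above the bed, y = -260 to +300. The blue lever with its blade stands parked behind it in the plane y = +35 (leaning back, x = +30 to +270, y = +10 to +60, up to 400 above the desk): keep clear of it.
- carrier: Carrier of the flip stop: dark and grey block 52 wide (y = -27 to +25) clamped on the fence, up to 80 above the bed, x = -3 to +54. Origin: in the plane of the fence face (x = 0), at bed height; axes as the cutter's. Its place along the fence varies. The clamp is only hand-tight: pushed along the fence with over about 10 N (leaf, pin or block) the whole stop slips and the setting is lost.
- leaf (a joint): Hinge of the red leaf, rad: 0 = fully down on its seat (a solid stop), 1.92 = fully up, leaning back (a solid stop). It turns about the cutter's +y: opening, its front swings up and over to +x. Friction hinge: it stays where left; turning takes 0.10 N m, plus up to 0.06 for its weight (2.5 N at the pin). Down, it hangs before the fence, x = -44 to -4 of the carrier, from 4 to 79 above the bed.
- hinge (a point): Point on the carrier, on the leaf's hinge axis, at x = +12, y = 0, z = +68 in the carrier's frame. The axis is a pivot bolt along y. A brass fine-adjust nut holds the red leaf (10 thick) anywhere on it, as the last user left it: its gauge face (the leaf's +y side, which stops the duct) is at y = 0 to +14 in the carrier's frame; this setting is firm (150 N) but not read out.
- pin_down (a point): Point fixed on the carrier where the middle of the leaf's lift pin lies when the leaf is down and its nut at mid setting: x = -50, y = -27, z = +73 of the carrier. The pin is a black round bar, diameter 14, along y, sticking 48 out of the leaf's side away from the duct (10 to 58 behind the gauge face: +-7 along y with the nut). It is 62 before and 5 above the hinge axis, leaf down.
- duct_center (a point): Centre (half-way up) of the grey slotted wiring duct with its lid on, 40 x 40 x 260, about 0.16 kg (0.12 to 0.21), lying loose on the bed, long axis y near the cutter's y, a little skew and a little off the fence, short of the stop. When seated, its centre line lies 20 before the fence face.
- duct_nose (a point): Centre of the duct's end face towards the stop (130 from duct_center, along the duct's -y). Seated: x = -20, z = +20 in the carrier's frame, touching the leaf's gauge face.
- duct_tail (a point): Centre of the duct's other end face (130 from duct_center, along the duct's +y).
- offcut: Bystander: a duct offcut 40 x 45 x 40 lying on the bed beyond the stop (-y side); origin at the centre of its underside. Not to be moved.
- pencil: Bystander: flat yellow pencil 170 long on the desk before the cutter; origin under its middle. Not to be moved.
- screwdriver: Bystander: screwdriver 180 long on the desk. Not to be moved.
- tape: Bystander: yellow tape measure 70 x 36 x 66 on the desk. Not to be moved.
- mug: Bystander: blue mug, 95 high, on the desk. Not to be moved.
- radio: Bystander: black hand radio 115 x 56 x 34 with aerial, lying on the desk. Not to be moved.
- mouse: Bystander: black computer mouse 100 x 58 x 31 on the desk. Not to be moved.

How it is judged:
On the way, in this order (a step that is already met when the one before it is completed fails the run):
1. the stop leaf is fully down on its seat (within 0.04 rad) (value of joint leaf below 0.04 rad), for 0.2 s.
2. the duct, flush to the fence within 2 mm at both ends, bears on the lowered leaf with more than 0.5 N (contact force between duct and carrier above 0.5 N and value of joint leaf below 0.06 rad and x of duct_nose in the frame of carrier above -0.022 m and x of duct_tail in the frame of cutter above -0.022 m), for 0.15 s.
At the end, for the whole second after the job is handed in: The leaf is up past upright (joint above 1.5 rad) and at rest; the duct lies flat on the bed, at rest, its nose within 2 mm of the plane of the leaf's gauge face and both ends within 2 mm of the fence; the stop's carrier is within 2 mm of where it was; bystanders within 15 mm of where they were (value of joint leaf above 1.5 rad and velocity of joint leaf between -0.05 and 0.05 rad/s and x of duct_nose in the frame of carrier above -0.022 m and x of duct_tail in the frame of cutter above -0.022 m and z of duct_nose in the frame of carrier below 0.023 m and angle between duct_center's own z axis and vertical below 0.04 rad and distance of carrier from where it was at the start of the episode below 0.002 m and linear speed of duct below 0.01 m/s and y of duct_nose in the frame of leaf between -0.002 and 0.002 m); the robot touches nothing.
It fails at once if the clamped stop was shifted along the fence by more than 2 mm (distance of carrier from where it was at the start of the episode above 0.002 m).
It fails at once if a bystander was moved by more than 15 mm (distance of any of offcut, pencil, screwdriver, tape, mug, radio, mouse from where it was at the start of the episode above 0.015 m).
It also fails if it takes over 69 s, if anything falls off the work surface, if the arm or the gripper's body presses on something with over 40 N, if the wrist force passes 120 N, or if a joint passes its speed limit or range.

ROBOT

A 6-joint arm with a two-finger parallel gripper is mounted at the origin on the work surface. World frame = base frame: x ahead of the robot, y to its left, z up, the work surface at z = 0. Lengths are in m, angles in rad, forces in N, time in s.
With the tool pointing down it reaches from about 0.325 to 1 m from the base axis. Payload 5.1 kg.
Tool frame: the origin (TCP) lies where the fingers leave the gripper's body, on its centre line; the fingertips stand 73 mm ahead of it and the grasp point (between the pads) lies 54 mm ahead of it; y points along the fingers, x is the direction in which the jaws open and shut, and the axes are right-handed (so a half turn about y gives the same grasp; the last joint's range is limited). The gripper opens to 85 mm and grips with 20 to 120 N. Pads are 22 mm wide; open, the fingers measure 114 mm over their backs; the gripper's body (76 mm by 85 mm) begins 54 mm behind the grasp point. The pads swing forward as they close: fully open they stand 13 mm farther back than shut.
Start: joints at [1.035, 0.124, 1.65, -0, 1.367, -0.083], TCP at [0.284, 0.584, 0.304] pointing down, gripper open.
Joint ranges: [-2.61, 2.61], [-1.02, 2.33], [0.03, 2.71], [-1.35, 4.49], [0.32, 2.68], [-2.91, 2.91]. Speed limits (rad/s): [2.57, 2.57, 3.14, 3.14, 3.14, 3.14].

INTERFACE

Orientations are given as a unit quaternion [x, y, z, w].
In Python, from plant import arm gives the robot as it stands.
- The arm moves only by the tool send_rows, never from a script. Its argument "increments" is a list that holds one entry, the list of rows, each a list of 7 numbers: the shift along the tool's x, y, z in mm, then the turn, a rotation vector about the tool's x, y, z in rad, then the finger opening in mm, from 0 to 85.4. In form: [[[x, y, z, wx, wy, wz, fingers], ...]]. A call has 1 to 5 rows; each row shifts and turns the commanded pose from where the row before left it, along the tool's axes as they then stand; what a row does not reach is not made up. A row lasts 1/12 s, in which the tool goes at most 41.7 mm and 7.16 degrees, less where a joint would pass 70% of its speed; a pose out of reach is approached as far as the arm can. A call is refused whole if a number of a shift passes 41.7 or a number of a turn 0.125, either way. A call with a gripper value outside its range is refused whole. The fingers move at their own pace and stop on an object; "squeeze" is the grip in N (left out, the last holds). Time passes only in rows, so rows that do not move let the fingers close. It gives the time, the measured TCP pose, the force and the opening at its end, in the units of the state.
- arm.get_obs(): the state, without advancing time (a new reading comes with each control period).
- arm.grab_frame(name): name is "scene" or "top" or "wrist"; returns the picture (400x640x3 uint8, red, green, blue); there is no depth.
- arm.calibration(name): a dict with "fx", "fy", "cx", "cy" (pixels), "R" (3x3) and "t" (3): a world point X has camera coordinates R X + t. Camera axes: x right, y down, z forward; pixel columns grow to the right and rows downward; lengths in m; the calibration is good to about 2 mm. A picture is of the moment at which its call begins: read the wrist's pose just before it. calibration takes no time and is no camera call; for the wrist camera it gives the pose at the moment of the call.
- arm.sign_off(): hands the job in, once; it reports no verdict.
The state is a dict: "clock": time; "joints": joint angles; "qd": joint speeds; "effort": joint torques, N m; "eef_pos": TCP position; "eef_rot": TCP orientation; "wrist_force": force on the tool from outside, world axes, zero at the start; "torque": the same for the moment, N m; "finger_gap": finger opening in m.
Only numpy, scipy, OpenCV 4.12 (cv2) and the standard library are available. Lean on these libraries where they do the work, as an engineer would, in place of code of your own. Each camera call takes 0.05 s, during which the arm holds its last target.

## Working session

There is one attempt and no reset: what is moved stays moved. The work goes in short steps, Python scripts to look and compute and a tool call to move; the robot and the scene stay as the last step left them, time stands still between calls to the robot, and variables do not carry over. Pictures are saved under pics/ and viewed, and the job is handed in when it is done.

Besides the shell and the picture viewer there is one more tool, called after "Emit:" as a command line: name --argument value ..., lists and objects as JSON in quotes. send_rows: Moves the arm, as the interface text tells. Its arguments: {"type":"object","properties":{"increments":{"type":"array"},"squeeze":{"type":"number"}},"required":["increments"]}

```bash
ls; mkdir -p pics; python3 - <<'E'
from plant import arm
import cv2
o=arm.get_obs();print(o)
for n in ["scene","top","wrist"]:
    c=arm.calibration(n);print(n,c)
    cv2.imwrite(f"pics/{n}0.png",arm.grab_frame(n)[:,:,::-1])
E
```

```text
pics
{'clock': 0.0, 'joints': array([ 1.03537230e+00,  1.24520609e-01,  1.65169436e+00,  6.99504760e-06,
        1.36748384e+00, -8.25886957e-02]), 'qd': array([ 0.00088841, -0.00010927, -0.00021417,  0.00072313, -0.00036501,
       -0.00085854]), 'effort': array([-4.10085268e-04, -4.23597836e+01, -3.65464783e+01, -9.83692735e-05,
        6.85002218e-03, -7.61384342e-06]), 'eef_pos': array([0.28416726, 0.58407828, 0.30263078]), 'eef_rot': array([ 0.59982171,  0.37433091, -0.37565659, -0.59914307]), 'wrist_force': array([ 0.81850571,  0.28683358, -0.08139954]), 'torque': array([-0.01843304,  0.04076483, -0.0023496 ]), 'finger_gap': 0.08525167412107021}
scene {'fx': 415.59932275503456, 'fy': 415.59932275503456, 'cx': 326.474386801766, 'cy': 204.61792819519403, 'R': array([[ 0.55690475,  0.8303993 ,  0.01714931],
       [ 0.68254577, -0.44578686, -0.5791419 ],
       [-0.47327409,  0.33423206, -0.81504636]]), 't': array([-0.23662917, -0.2570234 ,  1.44303626])}
top {'fx': 499.4528214343546, 'fy': 499.4528214343546, 'cx': 320.281268282704, 'cy': 194.74512207073568, 'R': array([[-0.01422049, -0.99954562, -0.02657684],
       [-0.99376218,  0.01706847, -0.11020613],
       [ 0.11060968,  0.02484387, -0.99355336]]), 't': array([0.01851764, 0.47273963, 1.46091244])}
wrist {'fx': 315.7258698633431, 'fy': 315.7258698633431, 'cx': 320.17477369612857, 'cy': 200.6993495492222, 'R': array([[ 0.43723002,  0.89934504, -0.00289968],
       [ 0.85008613, -0.41222531,  0.3277558 ],
       [ 0.29357023, -0.14576965, -0.94475803]]), 't': array([-0.64869517, -0.04272489,  0.38277359])}
```

View pics/scene0.png

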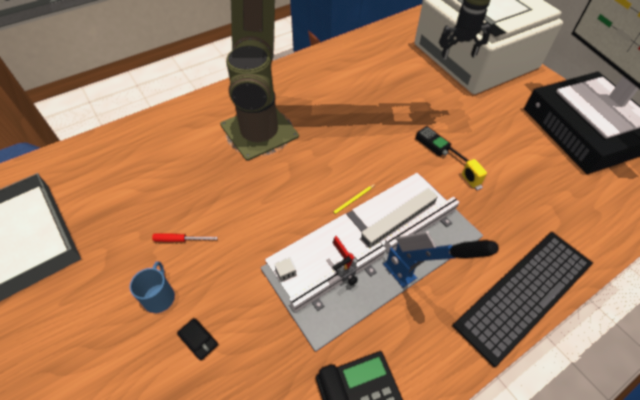

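View pics/top0.png

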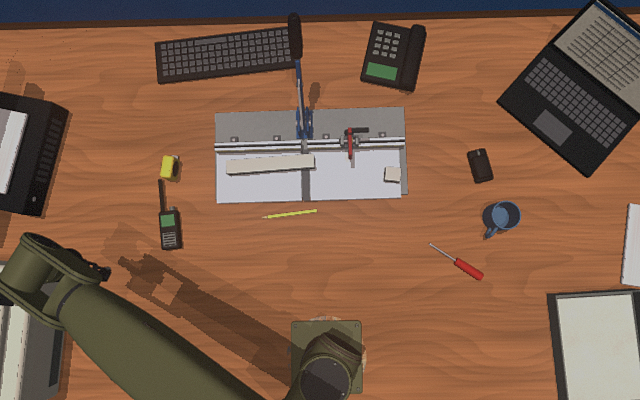

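View pics/wrist0.png

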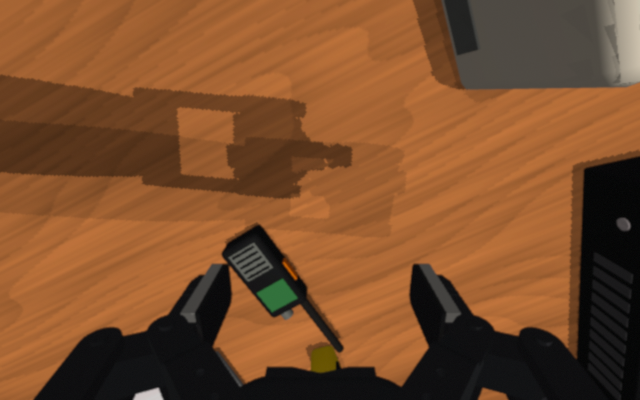

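```bash
cat > h.py <<'E'
import numpy as np, cv2
from plant import arm
from scipy.spatial.transform import Rotation as Ro
def ray(name,uv,z,c=None):
    c=c or arm.calibration(name)
    d=np.array([(uv[0]-c['cx'])/c['fx'],(uv[1]-c['cy'])/c['fy'],1.])
    R=np.array(c['R']);o=-R.T@c['t'];d=R.T@d
    return o+d*(z-o[2])/d[2]
def proj(name,X,c=None):
    c=c or arm.calibration(name)
    p=np.array(c['R'])@np.array(X)+c['t'];return np.array([c['fx']*p[0]/p[2]+c['cx'],c['fy']*p[1]/p[2]+c['cy']])
E
python3 - <<'E'
import cv2
a=cv2.imread('pics/top0.png');cv2.imwrite('pics/topc.png',cv2.resize(a[95:215,205:415],None,fx=3.8,fy=3.8,interpolation=cv2.INTER_CUBIC))
a=cv2.imread('pics/scene0.png');cv2.imwrite('pics/scenec.png',cv2.resize(a[170:350,260:500],None,fx=3.3,fy=3.3,interpolation=cv2.INTER_CUBIC))
E
```

```text
(no output)
```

View pics/topc.png

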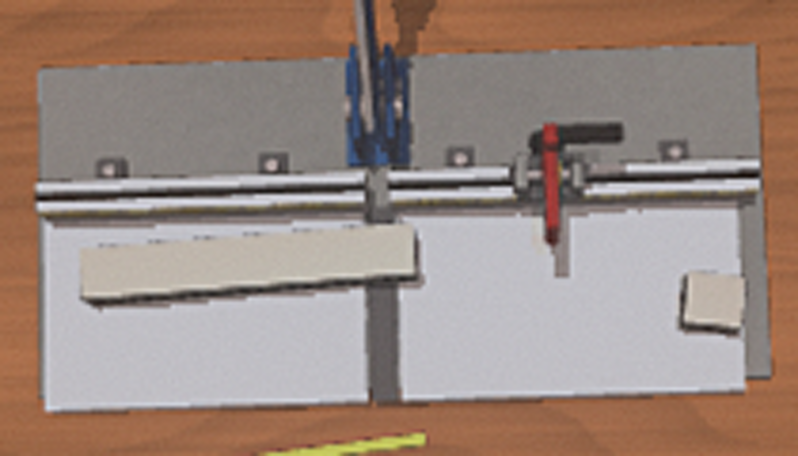

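View pics/scenec.png

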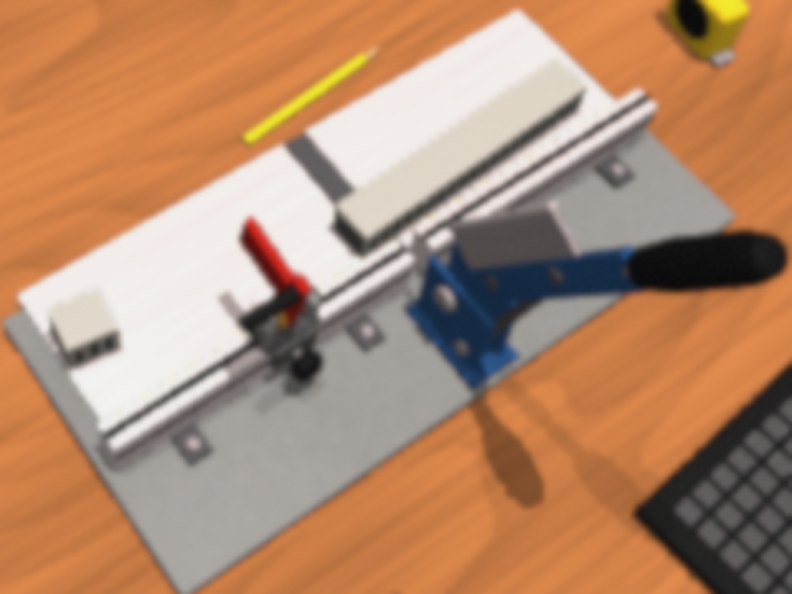

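```bash
python3 - <<'E'
from h import *
f=lambda u,v:(205+u/3.8-0.37,95+v/3.8-0.37)
P={}
for n,u,v,z in [('bedL',45,410,.02),('bedR',745,391,.02),('fL',38,210,.065),('fR',758,191,.065),('fbL',38,184,.065),('fbR',758,162,.065),
 ('dTailBack',82,250,.06),('dNoseBack',414,225,.06),('dNoseFront',415,272,.06),('dTailFront',83,300,.06),
 ('leafend',551,240,.1),('leafend2',551,240,.15),('carL',513,175,.1),('carR',586,175,.1),('pinend',622,132,.15),('off',695,270,.04)]:
    P[n]=ray('top',f(u,v),z); print(n,P[n].round(4))
for a,b in [('bedL','bedR'),('fL','fR'),('dTailBack','dNoseBack'),('dTailFront','dNoseFront'),('dNoseBack','dNoseFront')]:
    d=P[b]-P[a];print(a,b,np.linalg.norm(d),np.degrees(np.arctan2(d[0],-d[1])))
E
```

```text
bedL [0.4555 0.3233 0.02  ]
bedR [ 0.4612 -0.228   0.02  ]
fL [0.607  0.3196 0.065 ]
fR [ 0.6109 -0.2367  0.065 ]
fbL [0.6275 0.3197 0.065 ]
fbR [ 0.6336 -0.2374  0.065 ]
dTailBack [0.5758 0.2861 0.06  ]
dNoseBack [0.5905 0.0282 0.06  ]
dNoseFront [0.5537 0.0279 0.06  ]
dTailFront [0.5365 0.2851 0.06  ]
leafend [ 0.5692 -0.0759  0.1   ]
leafend2 [ 0.56   -0.0741  0.15  ]
carL [ 0.6194 -0.0483  0.1   ]
carR [ 0.6183 -0.1032  0.1   ]
pinend [ 0.6386 -0.1273  0.15  ]
off [ 0.5545 -0.1895  0.04  ]
bedL bedR 0.5512963587103719 0.5934543755305607
fL fR 0.5562719356005464 0.4041862254179523
dTailBack dNoseBack 0.2583191252902333 3.259778162413421
dTailFront dNoseFront 0.25773436494897795 3.807303245486279
dNoseBack dNoseFront 0.0368054248767205 -89.52912875840346
```

```bash
python3 - <<'E'
from h import *
o=arm.get_obs();R=Ro.from_quat(o['eef_rot']).as_matrix();print(R.round(3))
c=arm.calibration('wrist');print(R.T@(-np.array(c['R']).T@c['t']-o['eef_pos']));print((np.array(c['R'])@R).round(3))
E
```

```text
[[ 0.437 -0.001 -0.899]
 [ 0.899 -0.001  0.437]
 [-0.002 -1.     0.   ]]
[ 4.89316285e-05 -7.09398132e-02  8.52682053e-02]
[[ 1.     0.001  0.   ]
 [ 0.001 -0.328 -0.945]
 [-0.001  0.945 -0.328]]
```

Emit:
send_rows --increments '[[[0, 0, 0, 0, 0.1233, 0, 85], [0, 0, 0, 0, 0.1233, 0, 85], [0, 0, 0, 0, 0.1233, 0, 85], [0, 0, 0, 0, 0.1233, 0, 85], [0, 0, 0, 0, 0.1233, 0, 85]]]'

```text
clock: 0.57
eef_pos: [0.2843, 0.5843, 0.3033]
eef_rot: [0.686, 0.173, -0.174, -0.685]
wrist_force: [0.3, 0.4, -0.2]
finger_gap: 0.0851
```

Emit:
send_rows --increments '[[[0, 0, 0, 0, 0.1233, 0, 40], [0, 0, 0, 0, 0.1233, 0, 40], [0, 0, 0, 0, 0.1233, 0, 40], [0, 0, 0, 0, 0.1233, 0, 40]]]'

```text
clock: 0.9
eef_pos: [0.2843, 0.5843, 0.3034]
eef_rot: [0.707, 0.001, -0.001, -0.707]
wrist_force: [-0.1, 0.8, -0.1]
finger_gap: 0.04
```

Emit:
send_rows --increments '[[[14, -3.5, -36.5, 0, 0, 0, 40], [14, -3.5, -36.5, 0, 0, 0, 40], [14, -3.5, -36.5, 0, 0, 0, 40], [14, -3.5, -36.5, 0, 0, 0, 40], [14, -3.5, -36.5, 0, 0, 0, 40]]]'

```text
clock: 1.32
eef_pos: [0.356, 0.4009, 0.3211]
eef_rot: [0.707, 0.003, -0.003, -0.707]
wrist_force: [1.0, 0.3, -0.1]
finger_gap: 0.0399
```

Emit:
send_rows --increments '[[[14, -3.5, -36.5, 0, 0, 0, 40], [14, -3.5, -36.5, 0, 0, 0, 40], [14, -3.5, -36.5, 0, 0, 0, 40], [14, -3.5, -36.5, 0, 0, 0, 40], [14, -3.5, -36.5, 0, 0, 0, 40]]]'

```text
clock: 1.73
eef_pos: [0.4275, 0.2188, 0.3389]
eef_rot: [-0.707, -0.003, 0.003, 0.707]
wrist_force: [1.1, -0.2, -0.4]
finger_gap: 0.0397
```

Emit:
send_rows --increments '[[[14, -3.5, -36.5, 0, 0, 0, 40], [14, -3.5, -36.5, 0, 0, 0, 40], [14, -3.5, -36.5, 0, 0, 0, 40], [14, -3.5, -36.5, 0, 0, 0, 40], [0, 0, 0, 0, 0, 0, 40]]]'

```text
clock: 2.15
eef_pos: [0.4862, 0.07, 0.3534]
eef_rot: [0.708, 0.001, 0.0, -0.706]
wrist_force: [-0.2, -0.2, 1.0]
finger_gap: 0.0396
```

```bash
python3 - <<'E'
from h import *
import pickle
o=arm.get_obs();print(o['eef_pos'],o['joints'].round(3),o['qd'].round(3))
c=arm.calibration('wrist');im=arm.grab_frame('wrist');pickle.dump(c,open('w1.pkl','wb'))
cv2.imwrite('pics/w1.png',im[:,:,::-1])
E
```

```text
[0.48623415 0.07000577 0.35344178] [ 0.035 -0.263  1.934 -0.003  1.469  0.034] [ 0.086 -0.012  0.022  0.071  0.021  0.083]
```

View pics/w1.png

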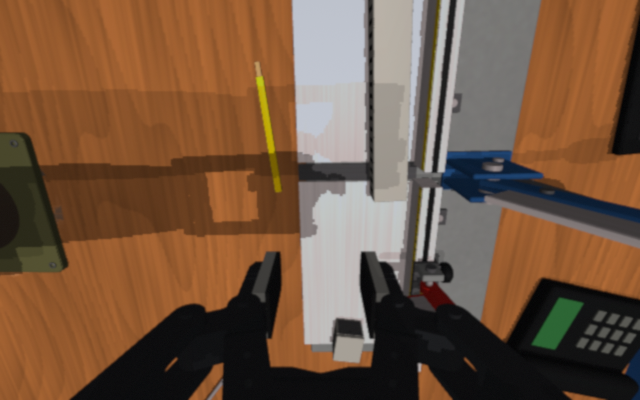

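Emit:
send_rows --increments '[[[20, 0, -34, 0, 0, 0, 40], [20, 0, -34, 0, 0, 0, 40], [20, 0, -34, 0, 0, 0, 40], [0, 0, -10, 0, 0, 0, 40], [0, 0, 0, 0, 0, 0, 40]]]'

```text
clock: 2.62
eef_pos: [0.5458, -0.0374, 0.352]
eef_rot: [-0.707, -0.001, 0.003, 0.707]
wrist_force: [-0.0, 0.6, 0.5]
finger_gap: 0.04
```

```bash
python3 - <<'E'
from h import *
import pickle
o=arm.get_obs();print(o['eef_pos'],o['joints'].round(3),o['qd'].round(3))
c=arm.calibration('wrist');im=arm.grab_frame('wrist');pickle.dump(c,open('w2.pkl','wb'))
cv2.imwrite('pics/w2.png',im[:,:,::-1])
cv2.imwrite('pics/w2c.png',cv2.resize(im[60:330,200:560,::-1],None,fx=2.2,fy=2.2,interpolation=cv2.INTER_CUBIC))
E
```

```text
[ 0.54575633 -0.03742962  0.35202275] [-0.167 -0.13   1.823  0.     1.45  -0.173] [ 0.048 -0.031  0.024  0.026  0.01   0.027]
```

View pics/w2c.png

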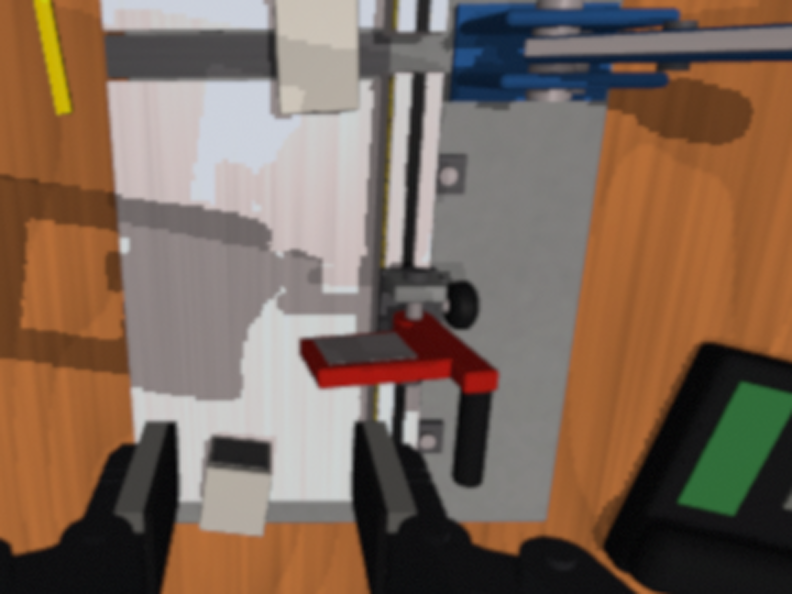

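```bash
python3 - <<'E'
from h import *
import pickle
c=pickle.load(open('w2.pkl','rb'))
f=lambda u,v:(200+(u+.5)/2.2-.5,60+(v+.5)/2.2-.5)
for n,u,v,z in [('scaleL',387,120,.065),('scaleR',396,120,.065),('back',441,120,.065),('scaleL2',373,420,.065),('scaleR2',380,420,.065),('back2',421,400,.065),('bedL',104,10,.02),('bedL2',117,230,.02),('bedL3',134,400,.02),('base end',362,500,.02),
 ('carTopL',384,268,.1),('carBotL',384,300,.1),('knob',462,305,.08),
 ('pinEnd',468,485,.145),('pinStart',476,392,.145),('leafend',497,380,.145),('leaffrontcorner',300,340,.125),('gaugebottom',318,385,.125),
 ('hingebolt',414,318,.088),('noseTopF',277,115,.06),('noseTopB',358,108,.06),('offc',202,530,.06),('offc',210,465,.06)]:
    print(n,ray('w',f(u,v),z,c).round(4))
E
```

```text
scaleL [0.605  0.0237 0.065 ]
scaleR [0.6094 0.0238 0.065 ]
back [0.6318 0.0239 0.065 ]
scaleL2 [ 0.6076 -0.1436  0.065 ]
scaleR2 [ 0.6116 -0.1436  0.065 ]
back2 [ 0.6342 -0.1306  0.065 ]
bedL [0.4578 0.0766 0.02  ]
bedL2 [ 0.4571 -0.0431  0.02  ]
bedL3 [ 0.4609 -0.1544  0.02  ]
base end [ 0.6115 -0.2285  0.02  ]
carTopL [ 0.602  -0.0429  0.1   ]
carBotL [ 0.603  -0.0591  0.1   ]
knob [ 0.6475 -0.0682  0.08  ]
pinEnd [ 0.6395 -0.1344  0.145 ]
pinStart [ 0.6382 -0.0868  0.145 ]
leafend [ 0.6468 -0.0809  0.145 ]
leaffrontcorner [ 0.561  -0.0706  0.125 ]
gaugebottom [ 0.57   -0.0933  0.125 ]
hingebolt [ 0.6212 -0.0727  0.088 ]
noseTopF [0.5502 0.0255 0.06  ]
noseTopB [0.5909 0.0291 0.06  ]
offc [ 0.5066 -0.2236  0.06  ]
offc [ 0.5125 -0.1772  0.06  ]
```

Emit:
send_rows --increments '[[[19, 8, -15, 0, 0, 0, 34], [19, 20, -15, 0, 0, 0, 34], [19, 20, -15, 0, 0, 0, 34], [19, 22, -15, 0, 0, 0, 34], [18, 22, -15, 0, 0, 0, 34]]]'

```text
clock: 3.08
eef_pos: [0.6407, -0.1085, 0.2605]
eef_rot: [-0.707, -0.004, 0.004, 0.707]
wrist_force: [-0.7, 0.3, -0.2]
finger_gap: 0.0338
```

Emit:
send_rows --increments '[[[0, 0, 0, 0, 0, 0, 34]]]'

```text
clock: 3.17
eef_pos: [0.6396, -0.1096, 0.2543]
eef_rot: [-0.706, -0.0, 0.006, 0.708]
wrist_force: [-1.6, 0.9, -1.0]
finger_gap: 0.034
```

```bash
cat >> h.py <<'E'
def snap(n,tag,crop=None,f=2):
    c=arm.calibration(n);im=arm.grab_frame(n)[:,:,::-1]
    import pickle;pickle.dump(c,open(tag+'.pkl','wb'));cv2.imwrite(f'pics/{tag}_full.png',im)
    if crop: a,b,d,e=crop; im=cv2.resize(im[b:e,a:d],None,fx=f,fy=f,interpolation=cv2.INTER_CUBIC)
    cv2.imwrite(f'pics/{tag}.png',im)
    o=arm.get_obs();print(o['clock'],o['eef_pos'].round(4),o['eef_rot'].round(4),o['joints'].round(2),o['wrist_force'].round(2))
E
python3 - <<'E'
from h import *
snap('wrist','w3')
E
```

```text
3.2167 [ 0.6392 -0.1088  0.2568] [-0.7062 -0.0008  0.0058  0.708 ] [-0.25  0.16  1.7   0.    1.3  -0.26] [-1.06  0.68  0.09]
```

View pics/w3.png

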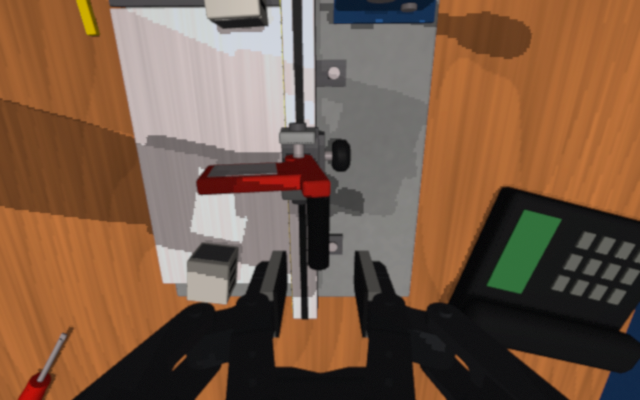

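Emit:
send_rows --increments '[[[0, 14, -1, 0, 0, 0, 34], [0, 14, -1, 0, 0, 0, 34], [0, 14, -1, 0, 0, 0, 34], [0, 12, -1, 0, 0, 0, 34], [0, 0, 0, 0, 0, 0, 34]]]'

```text
clock: 3.63
eef_pos: [0.6381, -0.1138, 0.203]
eef_rot: [-0.707, -0.001, 0.005, 0.708]
wrist_force: [-0.6, 0.2, -0.1]
finger_gap: 0.0342
```

```bash
python3 - <<'E'
from h import *
snap('wrist','w4',(200,60,480,400))
snap('scene','s4',(260,170,500,350),3.3)
E
```

```text
3.6833 [ 0.6388 -0.114   0.2046] [-0.7067 -0.0016  0.0043  0.7075] [-0.26  0.2   1.74  0.    1.21 -0.27] [-0.35 -0.45  0.03]
3.7333 [ 0.6396 -0.1143  0.2061] [-0.7069 -0.0024  0.0035  0.7073] [-0.26  0.2   1.73  0.    1.21 -0.27] [-0.2  -0.17  0.25]
```

View pics/w4.png

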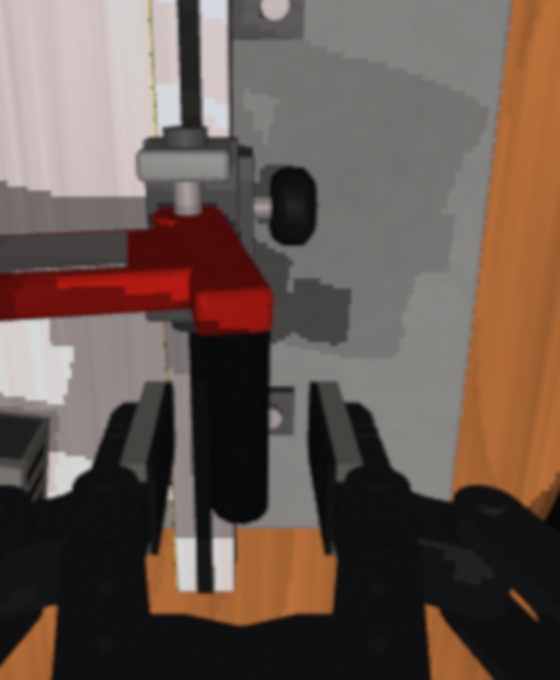

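View pics/s4.png

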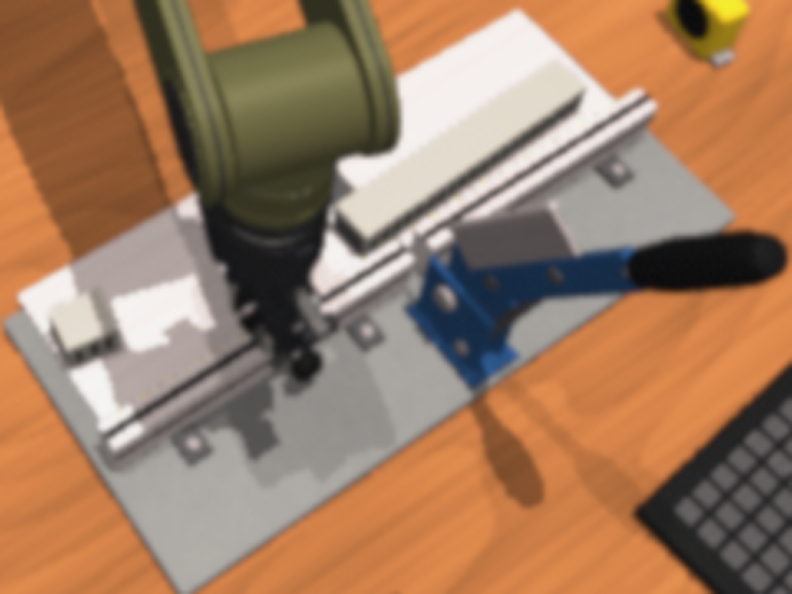

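```bash
cat > arc.py <<'E'
import sys
from h import *
# hinge
HX,HZ=.6215,.088
def pose(th,phi,off,D=.050):
    p=np.array([HX-.062*np.cos(th)+.005*np.sin(th),HZ+.062*np.sin(th)+.005*np.cos(th)])
    G=p+off*np.array([-np.cos(phi),-np.sin(phi)])   # off>0: toward closing
    return np.array([G[0]-D*np.sin(phi),G[1]+D*np.cos(phi)])
def rows(wps,start=None,startphi=None):
    """wps: list of (th,phi,off). prints tool-frame rows"""
    o=arm.get_obs();R=Ro.from_quat(o['eef_rot']).as_matrix()
    cur=np.array([o['eef_pos'][0],o['eef_pos'][2]]) if start is None else start
    ph=np.arctan2(R[0,1],-R[2,1]) if startphi is None else startphi
    print('cur',cur.round(4),'phi',ph.round(3))
    for w in wps:
        t=pose(*w);d=t-cur
        # tool x=(cos ph, sin ph), tool y=(sin ph,-cos ph) in (x,z)
        print([round(1000*(d[0]*np.cos(ph)+d[1]*np.sin(ph)),1),round(1000*(d[0]*np.sin(ph)-d[1]*np.cos(ph)),1),0,0,0,round(-(w[1]-ph),3)])
        cur,ph=t,w[1]
E
python3 - <<'E'
from arc import *
ths=np.linspace(1.8,0.0,19)
rows([(t,0.7*(1.8-t)/1.8,.0 if t>1.75 else 0.004) for t in ths])
E
```

```text
cur [0.6396 0.2061] phi -0.001
[np.float64(0.9), np.float64(8.8), 0, 0, 0, np.float64(-0.001)]
[np.float64(-12.0), np.float64(-1.4), 0, 0, 0, np.float64(-0.039)]
[np.float64(-8.0), np.float64(-1.0), 0, 0, 0, np.float64(-0.039)]
[np.float64(-8.1), np.float64(-0.7), 0, 0, 0, np.float64(-0.039)]
[np.float64(-8.1), np.float64(-0.3), 0, 0, 0, np.float64(-0.039)]
[np.float64(-8.2), np.float64(0.1), 0, 0, 0, np.float64(-0.039)]
[np.float64(-8.2), np.float64(0.5), 0, 0, 0, np.float64(-0.039)]
[np.float64(-8.1), np.float64(0.9), 0, 0, 0, np.float64(-0.039)]
[np.float64(-8.1), np.float64(1.2), 0, 0, 0, np.float64(-0.039)]
[np.float64(-8.0), np.float64(1.6), 0, 0, 0, np.float64(-0.039)]
[np.float64(-7.9), np.float64(2.0), 0, 0, 0, np.float64(-0.039)]
[np.float64(-7.8), np.float64(2.3), 0, 0, 0, np.float64(-0.039)]
[np.float64(-7.6), np.float64(2.7), 0, 0, 0, np.float64(-0.039)]
[np.float64(-7.5), np.float64(3.0), 0, 0, 0, np.float64(-0.039)]
[np.float64(-7.3), np.float64(3.4), 0, 0, 0, np.float64(-0.039)]
[np.float64(-7.1), np.float64(3.7), 0, 0, 0, np.float64(-0.039)]
[np.float64(-6.9), np.float64(4.0), 0, 0, 0, np.float64(-0.039)]
[np.float64(-6.6), np.float64(4.3), 0, 0, 0, np.float64(-0.039)]
[np.float64(-6.4), np.float64(4.6), 0, 0, 0, np.float64(-0.039)]
```

Emit:
send_rows --increments '[[[0, 5, 0, 0, 0, 0, 24], [0, 0, 0, 0, 0, 0, 22], [0, 0, 0, 0, 0, 0, 22]]]'

```text
clock: 3.98
eef_pos: [0.6404, -0.1147, 0.2023]
eef_rot: [0.707, 0.003, -0.003, -0.707]
wrist_force: [-0.3, 0.2, -0.3]
finger_gap: 0.022
```

Emit:
send_rows --increments '[[[-8, -1, 0, 0, 0, -0.039, 22], [-8, -1, 0, 0, 0, -0.039, 22], [-8, -1, 0, 0, 0, -0.039, 22]]]'

```text
clock: 4.23
eef_pos: [0.617, -0.1151, 0.2054]
eef_rot: [0.706, 0.046, 0.04, -0.706]
wrist_force: [2.0, -0.4, 1.2]
finger_gap: 0.0219
```

```bash
python3 - <<'E'
from arc import *
snap('wrist','w5',(200,60,480,400))
rows([(1.5,.12,.004)])
E
```

```text
4.2833 [ 0.6152 -0.1149  0.205 ] [ 0.7058  0.0457  0.0399 -0.7058] [-0.28  0.1   1.85  0.04  1.07 -0.31] [ 0.16 -0.7   0.38]
cur [0.6152 0.205 ] phi 0.121
[np.float64(-3.7), np.float64(5.3), 0, 0, 0, np.float64(0.001)]
```

View pics/w5.png

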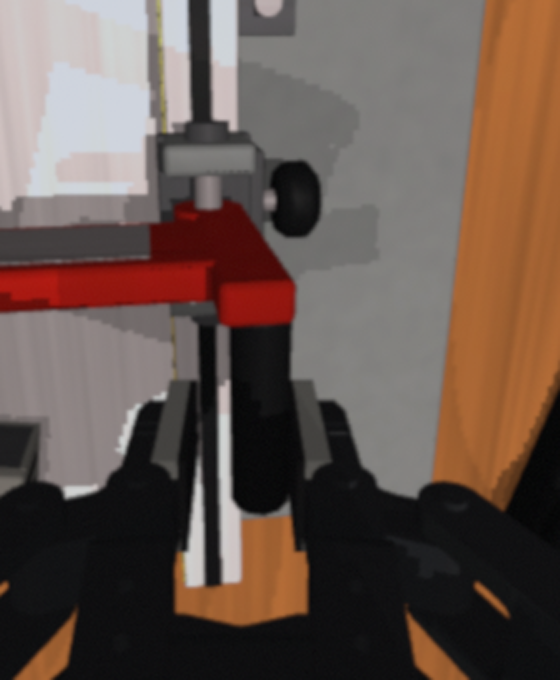

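Emit:
send_rows --increments '[[[-9, 2, 0, 0, 0, -0.039, 22], [-9, 2, 0, 0, 0, -0.039, 22], [-8.5, 2, 0, 0, 0, -0.039, 22], [-8, 1, 0, 0, 0, -0.039, 22], [-8, 1.2, 0, 0, 0, -0.039, 22]]]'

```text
clock: 4.7
eef_pos: [0.5766, -0.1154, 0.1892]
eef_rot: [-0.698, -0.114, -0.108, 0.698]
wrist_force: [1.8, -0.9, 0.4]
finger_gap: 0.0222
```

```bash
python3 - <<'E'
from arc import *
rows([(1-.1*i,.316+.039*i,.004) for i in range(11)])
E
```

```text
cur [0.5766 0.1892] phi 0.316
[np.float64(-3.5), np.float64(-1.1), 0, 0, 0, np.float64(-0.0)]
[np.float64(-8.0), np.float64(1.6), 0, 0, 0, -0.039]
[np.float64(-7.9), np.float64(1.9), 0, 0, 0, -0.039]
[np.float64(-7.8), np.float64(2.3), 0, 0, 0, -0.039]
[np.float64(-7.7), np.float64(2.7), 0, 0, 0, -0.039]
[np.float64(-7.5), np.float64(3.0), 0, 0, 0, -0.039]
[np.float64(-7.3), np.float64(3.3), 0, 0, 0, -0.039]
[np.float64(-7.1), np.float64(3.7), 0, 0, 0, -0.039]
[np.float64(-6.9), np.float64(4.0), 0, 0, 0, -0.039]
[np.float64(-6.7), np.float64(4.3), 0, 0, 0, -0.039]
[np.float64(-6.4), np.float64(4.5), 0, 0, 0, -0.039]
```

Emit:
send_rows --increments '[[[-8.5, 1.2, 0, 0, 0, -0.039, 22], [-8.5, 1.6, 0, 0, 0, -0.039, 22], [-8.5, 2, 0, 0, 0, -0.039, 22], [-8, 2.5, 0, 0, 0, -0.039, 22], [-8, 3, 0, 0, 0, -0.039, 22]]]'

```text
clock: 5.12
eef_pos: [0.5422, -0.1157, 0.1639]
eef_rot: [-0.684, -0.182, -0.176, 0.685]
wrist_force: [2.0, 0.9, 0.1]
finger_gap: 0.022
```

```bash
python3 - <<'E'
from arc import *
rows([(.5-.1*i,.511+.039*i,.004) for i in range(6)])
snap('wrist','w6',(200,60,480,400))
E
```

```text
cur [0.5422 0.1639] phi 0.511
[np.float64(-0.7), np.float64(-0.2), 0, 0, 0, np.float64(-0.0)]
[np.float64(-7.3), np.float64(3.3), 0, 0, 0, -0.039]
[np.float64(-7.1), np.float64(3.7), 0, 0, 0, -0.039]
[np.float64(-6.9), np.float64(4.0), 0, 0, 0, -0.039]
[np.float64(-6.7), np.float64(4.3), 0, 0, 0, -0.039]
[np.float64(-6.4), np.float64(4.5), 0, 0, 0, -0.039]
5.1667 [ 0.5398 -0.115   0.1609] [-0.6834 -0.18   -0.1745  0.6856] [-0.37 -0.14  2.21  0.32  0.62 -0.6 ] [ 0.16  0.78 -2.14]
```

View pics/w6.png

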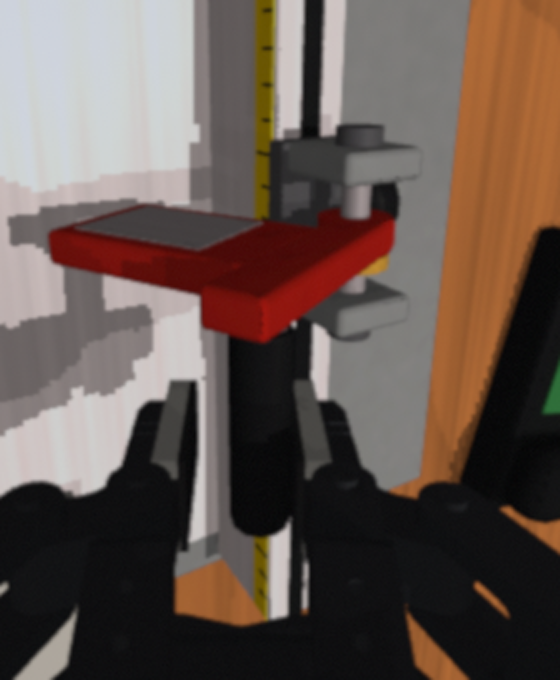

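```bash
python3 - <<'E'
from arc import *
rows([(.4,.535,.004),(.3,.555,.004),(.2,.575,.004),(.1,.595,.004),(0,.61,.004),(0,.61,.007)],startphi=.511)
E
```

```text
Traceback (most recent call last):
  File "arc.py", line 14, in rows
    print('cur',cur.round(4),'phi',ph.round(3))
                                   ^^^^^^^^
AttributeError: 'float' object has no attribute 'round'
```

```bash
sed -i "s/ph.round(3)/round(float(ph),3)/; s/print(\[round/print([round/" arc.py; python3 - <<'E'
from arc import *
rows([(.4,.535,.004),(.3,.555,.004),(.2,.575,.004),(.1,.595,.004),(0,.61,.004),(0,.61,.007)],startphi=.511)
E
```

```text
cur [0.5398 0.1609] phi 0.511
[np.float64(-3.7), np.float64(1.6), 0, 0, 0, -0.024]
[np.float64(-6.1), np.float64(3.6), 0, 0, 0, -0.02]
[np.float64(-5.8), np.float64(4.0), 0, 0, 0, -0.02]
[np.float64(-5.5), np.float64(4.4), 0, 0, 0, -0.02]
[np.float64(-4.9), np.float64(4.7), 0, 0, 0, -0.015]
[np.float64(-3.0), np.float64(0.0), 0, 0, 0, -0.0]
```

Emit:
send_rows --increments '[[[-4, 1.6, 0, 0, 0, -0.024, 22], [-6, 3.6, 0, 0, 0, -0.02, 22], [-6, 4, 0, 0, 0, -0.02, 22], [-5.5, 4.4, 0, 0, 0, -0.02, 22]]]'

```text
clock: 5.5
eef_pos: [0.5312, -0.1158, 0.1411]
eef_rot: [-0.676, -0.209, -0.204, 0.677]
wrist_force: [0.3, 0.1, 0.9]
finger_gap: 0.0221
```

Emit:
send_rows --increments '[[[-5, 4.7, 0, 0, 0, -0.015, 22]]]'

```text
clock: 5.58
eef_pos: [0.5295, -0.1157, 0.1341]
eef_rot: [-0.674, -0.214, -0.209, 0.676]
wrist_force: [-0.6, 1.1, 1.2]
finger_gap: 0.0222
```

Emit:
send_rows --increments '[[[0, 0, 0, 0, 0, 0, 22]]]'

```text
clock: 5.67
eef_pos: [0.5287, -0.1154, 0.1326]
eef_rot: [-0.674, -0.213, -0.208, 0.676]
wrist_force: [2.1, -0.5, -0.7]
finger_gap: 0.0222
```

```bash
python3 - <<'E'
from arc import *
snap('wrist','w7',(200,60,480,400))
rows([(0,.61,.004)])
E
```

```text
5.7167 [ 0.529  -0.1155  0.1333] [-0.6739 -0.2133 -0.2078  0.6761] [-0.4  -0.14  2.29  0.51  0.48 -0.8 ] [ 0.83  0.77 -0.42]
cur [0.529  0.1333] phi 0.605
[np.float64(-2.1), np.float64(0.5), 0, 0, 0, np.float64(-0.005)]
```

View pics/w7.png

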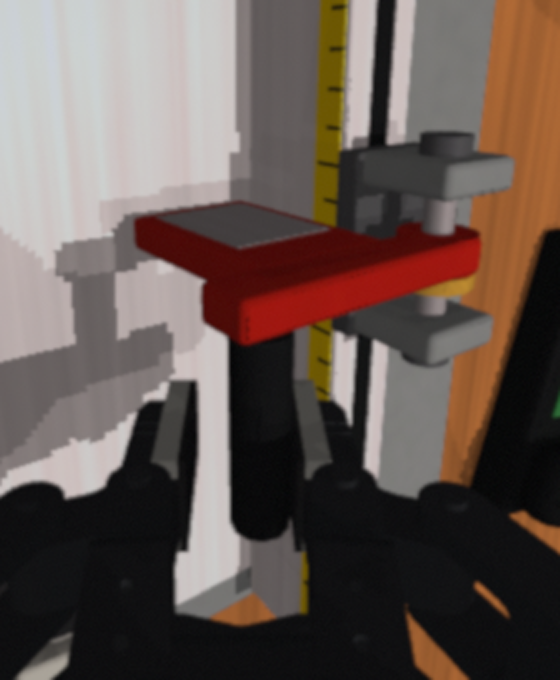

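Emit:
send_rows --increments '[[[-2, 1.5, 0, 0, 0, 0, 22], [-1, 1, 0, 0, 0, 0, 22], [0, 0, 0, 0, 0, 0, 22]]]'

```text
clock: 5.97
eef_pos: [0.5285, -0.1157, 0.1303]
eef_rot: [-0.674, -0.214, -0.209, 0.676]
wrist_force: [2.4, 0.8, 1.5]
finger_gap: 0.0223
```

Emit:
send_rows --increments '[[[-2, 1.5, 0, 0, 0, 0, 22], [0, 0, 0, 0, 0, 0, 22]]]'

```text
clock: 6.13
eef_pos: [0.5285, -0.116, 0.1291]
eef_rot: [-0.674, -0.215, -0.21, 0.675]
wrist_force: [2.5, 1.6, 5.1]
finger_gap: 0.0219
```

Emit:
send_rows --increments '[[[-2, 1.5, 0, 0, 0, 0, 22], [0, 0, 0, 0, 0, 0, 22]]]'

```text
clock: 6.3
eef_pos: [0.5286, -0.1163, 0.128]
eef_rot: [-0.674, -0.216, -0.211, 0.674]
wrist_force: [2.7, 3.1, 8.8]
finger_gap: 0.0216
```

```bash
python3 - <<'E'
from arc import *
snap('wrist','w8',(200,60,480,400))
rows([(0,.61,.004)])
E
```

```text
6.35 [ 0.5285 -0.1163  0.128 ] [-0.6741 -0.2158 -0.2104  0.6744] [-0.4  -0.13  2.3   0.53  0.46 -0.83] [2.71 2.23 7.29]
cur [0.5285 0.128 ] phi 0.612
[np.float64(1.3), np.float64(-3.6), 0, 0, 0, np.float64(0.002)]
```

View pics/w8.png

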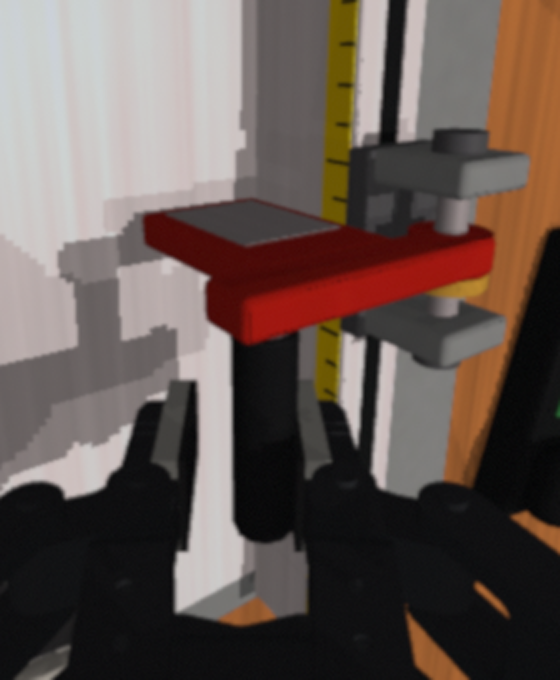

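Emit:
send_rows --increments '[[[2, -1.5, 0, 0, 0, 0, 26], [2, -1.5, 0, 0, 0, 0, 30], [0, -2, 0, 0, 0, 0, 32]]]'

```text
clock: 6.6
eef_pos: [0.5263, -0.1154, 0.1308]
eef_rot: [-0.674, -0.213, -0.208, 0.676]
wrist_force: [0.1, 0.0, 0.3]
finger_gap: 0.0317
```

```bash
python3 - <<'E'
from arc import *
snap('wrist','w9',(200,60,480,400))
E
```

```text
6.65 [ 0.5261 -0.1154  0.1309] [-0.674  -0.2135 -0.2077  0.676 ] [-0.4  -0.14  2.3   0.52  0.48 -0.81] [-0.58  0.2  -0.02]
```

View pics/w9.png

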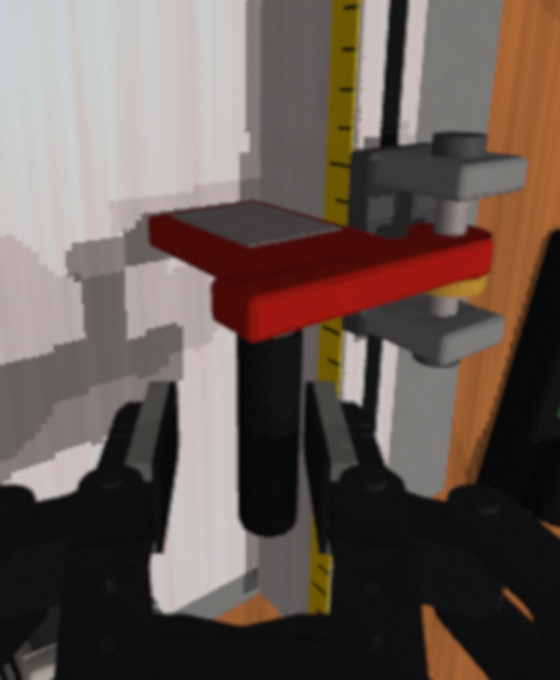

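```bash
python3 - <<'E'
from arc import *
import pickle
c=pickle.load(open('w9.pkl','rb'))
g=lambda p:(np.array(p)-[200,60])*2
for y in (-.045,-.05,-.1,-.105): print('hinge',y,g(proj('w',[HX,y,HZ],c)).round(0))
for th in (0,.1,.2):
  p=[HX-.062*np.cos(th)+.005*np.sin(th),0,HZ+.062*np.sin(th)+.005*np.cos(th)]
  for y in (-.087,-.135):
    p[1]=y;print(th,y,g(proj('w',p,c)).round(0))
print(g(proj('w',[.565,-.0765,.099],c)),g(proj('w',[.605,-.0765,.099],c)))
E
```

```text
hinge -0.045 [460. 128.]
hinge -0.05 [457. 148.]
hinge -0.1 [436. 331.]
hinge -0.105 [434. 348.]
0 -0.087 [269. 347.]
0 -0.135 [264. 533.]
0.1 -0.087 [290. 357.]
0.1 -0.135 [283. 547.]
0.2 -0.087 [315. 366.]
0.2 -0.135 [305. 561.]
[309.65459344 304.03556379] [438.40592735 270.81729495]
```

Emit:
send_rows --increments '[[[0, -12, 0, 0, 0, 0, 32], [0, -25, 0, 0, 0, 0, 32], [0, -25, 0, 0, 0, 0, 20], [0, -25, 0, 0, 0, 0, 0], [0, -20, 0, 0, 0, 0, 0]]]'

```text
clock: 7.07
eef_pos: [0.4645, -0.1159, 0.2196]
eef_rot: [-0.674, -0.214, -0.208, 0.676]
wrist_force: [0.3, -0.7, 0.5]
finger_gap: 0.0001
```

Emit:
send_rows --increments '[[[0, 0, 30, 0, 0, 0.121, 0], [0, 0, 30, 0, 0, 0.121, 0], [0, 0, 30, 0, 0, 0.121, 0], [0, 0, 30, 0, 0, 0.121, 0], [0, 0, 30, 0, 0, 0.121, 0]]]'

```text
clock: 7.48
eef_pos: [0.4639, 0.0322, 0.2197]
eef_rot: [-0.707, -0.006, 0.0, 0.707]
wrist_force: [0.5, 0.1, -0.7]
finger_gap: 0.0
```

```bash
python3 - <<'E'
from arc import *
snap('wrist','w10')
snap('top','t10',(205,95,415,215),3.8)
R=Ro.from_quat(arm.get_obs()['eef_rot']).as_matrix();print(R.round(4))
E
```

```text
7.5333 [0.4652 0.0361 0.2194] [-0.7056 -0.0062  0.0028  0.7086] [-0.04 -0.23  2.13  0.    1.23 -0.05] [-1.52  1.45  0.65]
7.5833 [0.4654 0.034  0.2188] [-0.7062 -0.0091  0.0014  0.708 ] [-0.04 -0.23  2.14  0.    1.22 -0.06] [-0.68 -0.59 -0.1 ]
[[ 0.9998  0.0109 -0.0149]
 [ 0.0149  0.0027  0.9999]
 [ 0.0109 -0.9999  0.0025]]
```

View pics/w10.png

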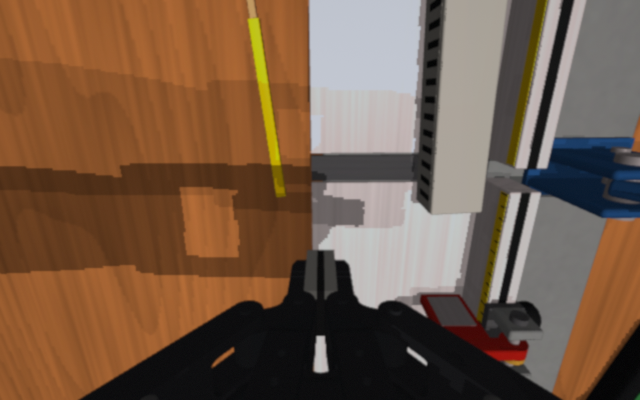

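View pics/t10.png

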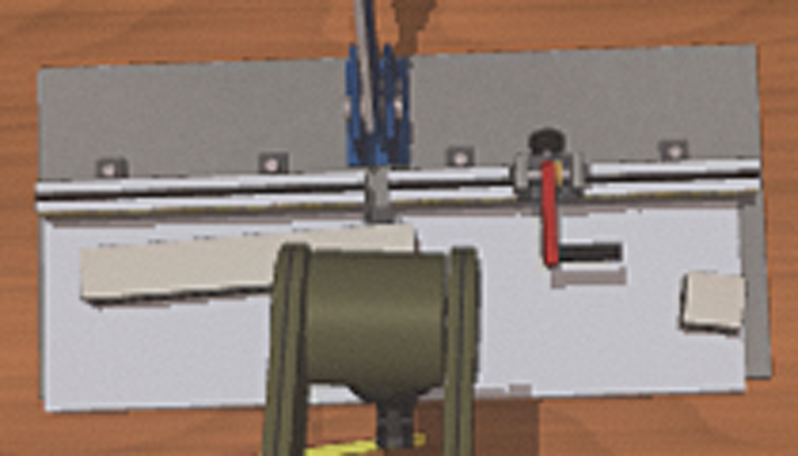

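Emit:
send_rows --increments '[[[9, 0, 36, 0, 0, 0, 0], [9, 0, 36, 0, 0, 0, 0], [9, 0, 36, 0, 0, 0, 0], [9, 20, 34, 0, 0, 0, 0], [0, 30, 0, 0, 0, 0, 0]]]'

```text
clock: 8.0
eef_pos: [0.5028, 0.1773, 0.173]
eef_rot: [-0.705, -0.013, -0.004, 0.709]
wrist_force: [-0.6, -0.5, 0.4]
finger_gap: 0.0001
```

Emit:
send_rows --increments '[[[0, 30, 0, 0, 0, 0, 0], [0, 24, 0, 0, 0, 0, 0], [0, 6, 0, 0, 0, 0, 0], [0, 0, 0, 0, 0, 0, 0]]]'

```text
clock: 8.33
eef_pos: [0.4986, 0.1723, 0.1071]
eef_rot: [-0.707, -0.006, 0.0, 0.707]
wrist_force: [-0.7, -0.5, 0.9]
finger_gap: 0.0002
```

```bash
python3 - <<'E'
from arc import *
snap('wrist','w11')
R=Ro.from_quat(arm.get_obs()['eef_rot']).as_matrix();print(R.round(4))
E
```

```text
8.3833 [0.5001 0.1727 0.1093] [-0.7066 -0.0075 -0.0013  0.7076] [ 0.23  0.06  2.07 -0.    1.    0.22] [-0.14  0.29 -0.64]
[[ 0.9999  0.0124 -0.0088]
 [ 0.0087  0.0015  1.    ]
 [ 0.0124 -0.9999  0.0013]]
```

View pics/w11.png

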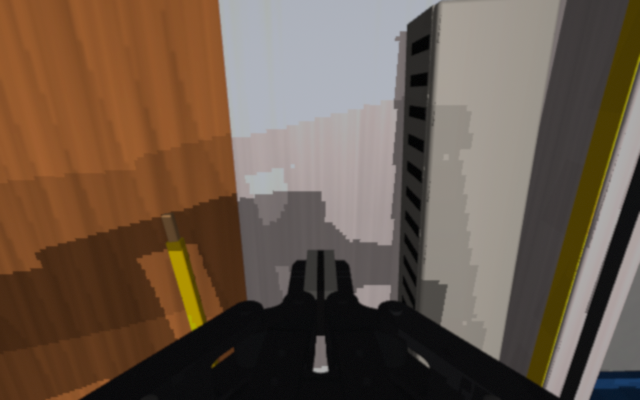

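Emit:
send_rows --increments '[[[5, 1, 6, 0, 0, 0, 0], [5, 1, 6, 0, 0, 0, 0], [5, 0, 0, 0, 0, 0, 0], [4, 0, 0, 0, 0, 0, 0], [4, 0, 0, 0, 0, 0, 0]]]'

```text
clock: 8.8
eef_pos: [0.5247, 0.186, 0.1093]
eef_rot: [-0.706, -0.009, -0.002, 0.708]
wrist_force: [0.1, -0.3, 0.2]
finger_gap: 0.0003
```

Emit:
send_rows --increments '[[[4, 0, 0, 0, 0, 0, 0], [4, 0, 0, 0, 0, 0, 0], [4, 0, 0, 0, 0, 0, 0], [4, 0, 0, 0, 0, 0, 0], [4, 0, 0, 0, 0, 0, 0]]]'

```text
clock: 9.22
eef_pos: [0.5438, 0.1859, 0.1085]
eef_rot: [-0.706, -0.008, -0.001, 0.708]
wrist_force: [-1.9, 0.0, 1.6]
finger_gap: 0.0001
```

Emit:
send_rows --increments '[[[1, 0, 0, 0, 0, 0, 0], [1, 0, 0, 0, 0, 0, 0], [1, 0, 0, 0, 0, 0, 0]]]'

```text
clock: 9.47
eef_pos: [0.5465, 0.1859, 0.1085]
eef_rot: [-0.706, -0.008, -0.001, 0.708]
wrist_force: [-1.7, 0.6, 1.2]
finger_gap: -0.0002
```

Emit:
send_rows --increments '[[[1, 0, 0, 0, 0, 0, 0], [1, 0, 0, 0, 0, 0, 0], [1, 0, 0, 0, 0, 0, 0], [1, 0, 0, 0, 0, 0, 0]]]'

```text
clock: 9.8
eef_pos: [0.5504, 0.1859, 0.1085]
eef_rot: [-0.707, -0.008, -0.001, 0.708]
wrist_force: [-1.7, -0.6, 0.3]
finger_gap: -0.0002
```

```bash
python3 - <<'E'
from arc import *
snap('wrist','w12')
snap('top','t12',(205,95,415,215),3.8)
E
```

```text
9.85 [0.5505 0.1858 0.1085] [-0.7066 -0.0082 -0.0014  0.7076] [ 0.23  0.17  1.95 -0.    1.    0.23] [-0.8  -0.14  0.66]
9.9 [0.5506 0.1859 0.1085] [-0.7065 -0.0083 -0.0015  0.7076] [ 0.23  0.17  1.95 -0.    1.    0.23] [-1.33 -0.77 -0.47]
```

View pics/w12.png

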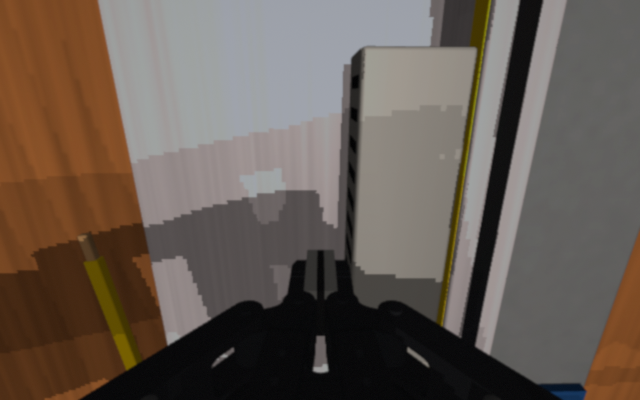

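View pics/t12.png

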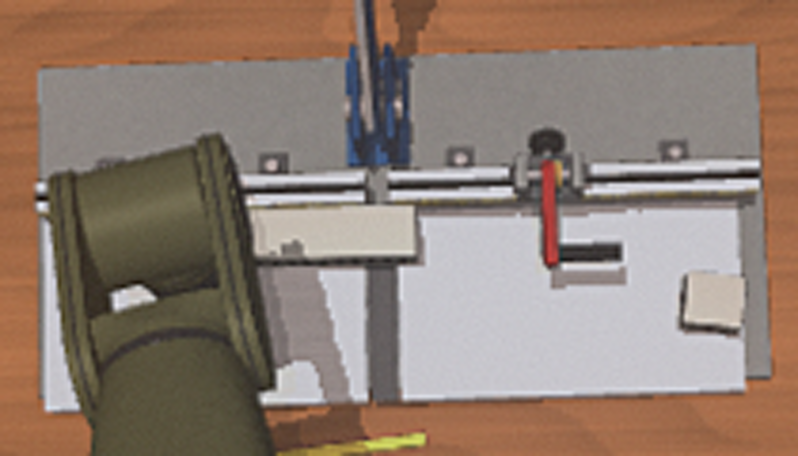

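Emit:
send_rows --increments '[[[1, 0, 0, 0, 0, 0, 0], [1, 0, 0, 0, 0, 0, 0]]]'

```text
clock: 10.07
eef_pos: [0.5516, 0.1858, 0.1085]
eef_rot: [-0.707, -0.007, -0.0, 0.707]
wrist_force: [-9.3, -1.9, 6.5]
finger_gap: 0.0002
```

Emit:
send_rows --increments '[[[1, 0, 0, 0, 0, 0, 0], [0, 0, 0, 0, 0, 0, 0]]]'

```text
clock: 10.23
eef_pos: [0.5517, 0.1858, 0.1085]
eef_rot: [-0.707, -0.006, 0.001, 0.707]
wrist_force: [-10.3, -0.9, 6.9]
finger_gap: -0.0003
```

Emit:
send_rows --increments '[[[1, 0, 0, 0, 0, 0, 0], [0, 0, 0, 0, 0, 0, 0]]]'

```text
clock: 10.4
eef_pos: [0.552, 0.1858, 0.1085]
eef_rot: [-0.707, -0.005, 0.002, 0.707]
wrist_force: [-13.9, -1.6, 9.8]
finger_gap: -0.0003
```

Emit:
send_rows --increments '[[[-10, 0, 0, 0, 0, 0, 0], [-8, -20, 0, 0, 0, 0, 0], [0, -25, 15, 0, 0, 0, 0], [0, -20, 32, 0, 0, 0, 0], [10, 0, 36, 0, 0, 0, 0]]]'

```text
clock: 10.82
eef_pos: [0.5466, 0.2697, 0.1793]
eef_rot: [-0.705, -0.011, -0.005, 0.709]
wrist_force: [2.1, 0.2, 0.6]
finger_gap: 0.0
```

Emit:
send_rows --increments '[[[14, 0, 36, 0, 0, 0, 0], [14, 0, 22, 0, 0, 0, 0], [10, 0, 0, 0, 0, 0, 0], [0, 0, 0, 0, 0, 0, 0]]]'

```text
clock: 11.15
eef_pos: [0.5837, 0.3282, 0.1748]
eef_rot: [-0.706, -0.01, -0.002, 0.708]
wrist_force: [-0.9, -0.4, 1.0]
finger_gap: 0.0002
```

```bash
python3 - <<'E'
from arc import *
snap('wrist','w13')
snap('top','t13',(205,95,415,215),3.8)
c=arm.calibration('wrist')
print(proj('w',[.585,.2855,.06],c),proj('w',[.6055,.2855,.065],c))
E
```

```text
11.2 [0.5828 0.3271 0.1742] [-0.7065 -0.0086 -0.0017  0.7077] [ 0.43  0.26  1.72 -0.    1.15  0.42] [ 0.17 -1.06 -0.18]
11.25 [0.5822 0.3265 0.174 ] [-0.7066 -0.008  -0.0016  0.7076] [ 0.43  0.26  1.72 -0.    1.15  0.42] [ 0.17 -0.56  0.34]
[322.40032082 285.90734306] [353.12903044 290.25204555]
```

View pics/w13.png

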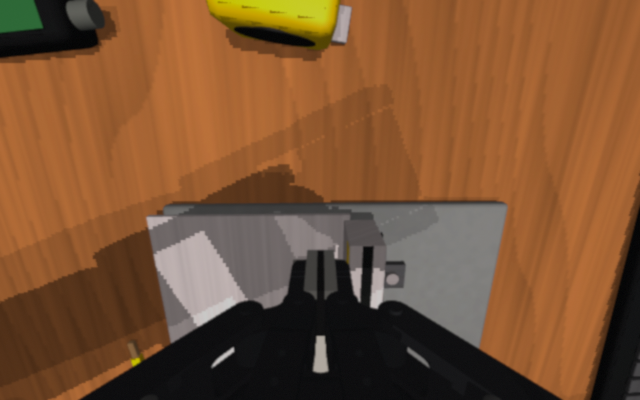

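View pics/t13.png

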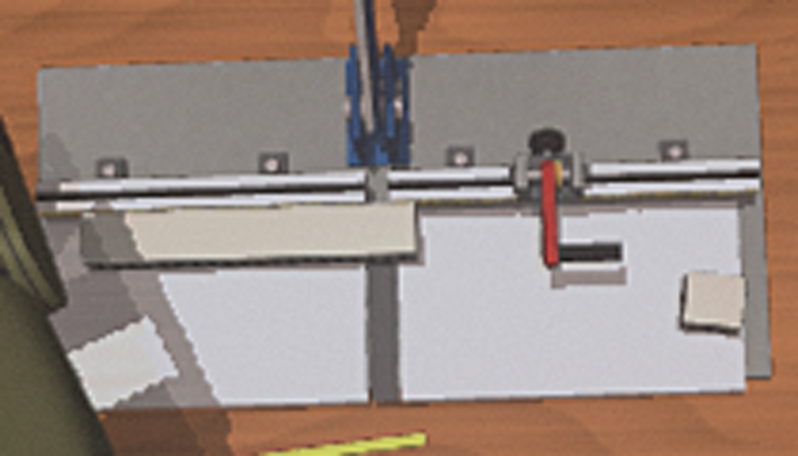

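Emit:
send_rows --increments '[[[0, 20, 0, 0, 0, 0, 0], [0, 25, 0, 0, 0, 0, 0], [0, 20, 0, 0, 0, 0, 0], [0, 0, -6, 0, 0, 0, 0], [0, 0, -6, 0, 0, 0, 0]]]'

```text
clock: 11.67
eef_pos: [0.5819, 0.3135, 0.1079]
eef_rot: [-0.707, -0.007, -0.001, 0.707]
wrist_force: [0.4, 0.2, 0.4]
finger_gap: 0.0001
```

Emit:
send_rows --increments '[[[0, 0, -5, 0, 0, 0, 0], [0, 0, -4, 0, 0, 0, 0], [0, 0, -4, 0, 0, 0, 0], [0, 0, -4, 0, 0, 0, 0], [0, 0, -4, 0, 0, 0, 0]]]'

```text
clock: 12.08
eef_pos: [0.5841, 0.2943, 0.1107]
eef_rot: [-0.706, -0.009, -0.002, 0.708]
wrist_force: [-0.6, 2.0, 2.1]
finger_gap: -0.0001
```

Emit:
send_rows --increments '[[[0, 0, -5, 0, 0, 0, 0], [0, 0, -5, 0, 0, 0, 0], [0, 0, -5, 0, 0, 0, 0], [0, 0, -5, 0, 0, 0, 0], [0, 0, -5, 0, 0, 0, 0]]]'

```text
clock: 12.5
eef_pos: [0.5838, 0.269, 0.1094]
eef_rot: [-0.706, -0.008, -0.002, 0.708]
wrist_force: [-0.2, 1.0, 1.2]
finger_gap: -0.0001
```

Emit:
send_rows --increments '[[[0, 0, -5, 0, 0, 0, 0], [0, 0, -5, 0, 0, 0, 0], [0, 0, -5, 0, 0, 0, 0], [0, 0, -5, 0, 0, 0, 0], [0, 0, -5, 0, 0, 0, 0]]]'

```text
clock: 12.92
eef_pos: [0.5839, 0.2438, 0.1092]
eef_rot: [-0.706, -0.008, -0.001, 0.708]
wrist_force: [-0.1, 2.1, 1.4]
finger_gap: 0.0003
```

Emit:
send_rows --increments '[[[0, 0, -5, 0, 0, 0, 0], [0, 0, -5, 0, 0, 0, 0], [0, 0, -5, 0, 0, 0, 0], [0, 0, -5, 0, 0, 0, 0], [0, 0, -5, 0, 0, 0, 0]]]'

```text
clock: 13.33
eef_pos: [0.5842, 0.2188, 0.1092]
eef_rot: [-0.706, -0.008, -0.002, 0.708]
wrist_force: [0.4, 2.1, 2.1]
finger_gap: -0.0
```

```bash
python3 - <<'E'
from arc import *
snap('wrist','w14')
snap('top','t14',(205,95,415,215),3.8)
E
```

```text
13.3833 [0.5842 0.218  0.1091] [-0.7067 -0.0081 -0.0016  0.7074] [ 0.27  0.25  1.85 -0.    1.02  0.26] [-0.66 -0.08  0.7 ]
13.4333 [0.584  0.2182 0.1089] [-0.7068 -0.0079 -0.0015  0.7074] [ 0.27  0.25  1.85 -0.    1.02  0.27] [ 0.14  0.26 -0.51]
```

View pics/t14.png

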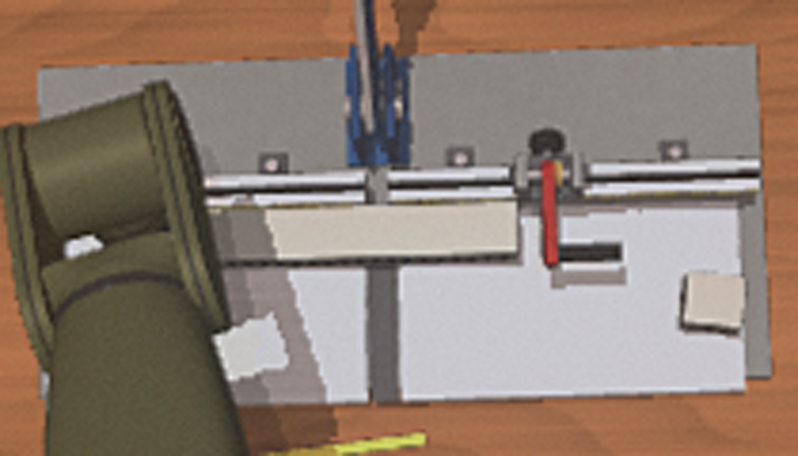

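View pics/w14.png

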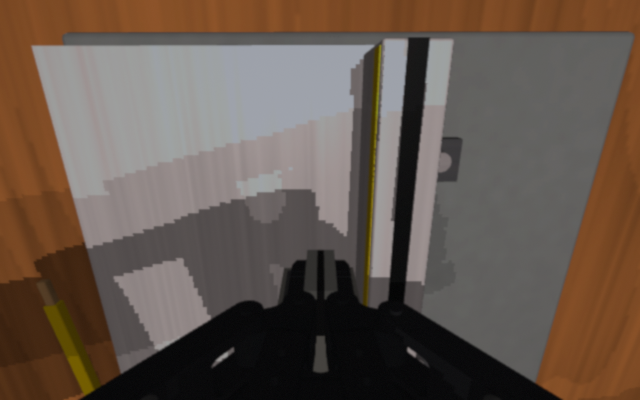

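Emit:
send_rows --increments '[[[0, 0, -4, 0, 0, 0, 0], [0, 0, -4, 0, 0, 0, 0], [0, 0, -4, 0, 0, 0, 0], [0, 0, -1, 0, 0, 0, 0]]]'

```text
clock: 13.77
eef_pos: [0.5841, 0.2056, 0.1089]
eef_rot: [-0.707, -0.008, -0.001, 0.708]
wrist_force: [-0.3, -0.1, -0.3]
finger_gap: -0.0003
```

Emit:
send_rows --increments '[[[0, 0, -1, 0, 0, 0, 0], [0, 0, -1, 0, 0, 0, 0], [0, 0, -1, 0, 0, 0, 0]]]'

```text
clock: 14.02
eef_pos: [0.5842, 0.2033, 0.109]
eef_rot: [-0.706, -0.008, -0.001, 0.708]
wrist_force: [-0.1, 1.3, -1.5]
finger_gap: -0.0002
```

Emit:
send_rows --increments '[[[0, 0, -1, 0, 0, 0, 0], [0, 0, -1, 0, 0, 0, 0]]]'

```text
clock: 14.18
eef_pos: [0.5843, 0.2013, 0.1091]
eef_rot: [-0.706, -0.008, -0.001, 0.708]
wrist_force: [0.9, 0.5, -1.1]
finger_gap: 0.0003
```

```bash
python3 - <<'E'
from arc import *
snap('top','t15',(300,120,380,180),9.9)
snap('scene','s15',(300,200,420,290),6.6)
E
```

```text
14.2333 [0.5844 0.2011 0.1091] [-0.7065 -0.0083 -0.0015  0.7077] [ 0.25  0.24  1.87 -0.    1.02  0.24] [-0.14  1.01 -0.32]
14.2833 [0.5844 0.2012 0.1092] [-0.7065 -0.0083 -0.0015  0.7077] [ 0.25  0.24  1.87 -0.    1.02  0.24] [-0.33 -0.94 -0.64]
```

View pics/t15.png

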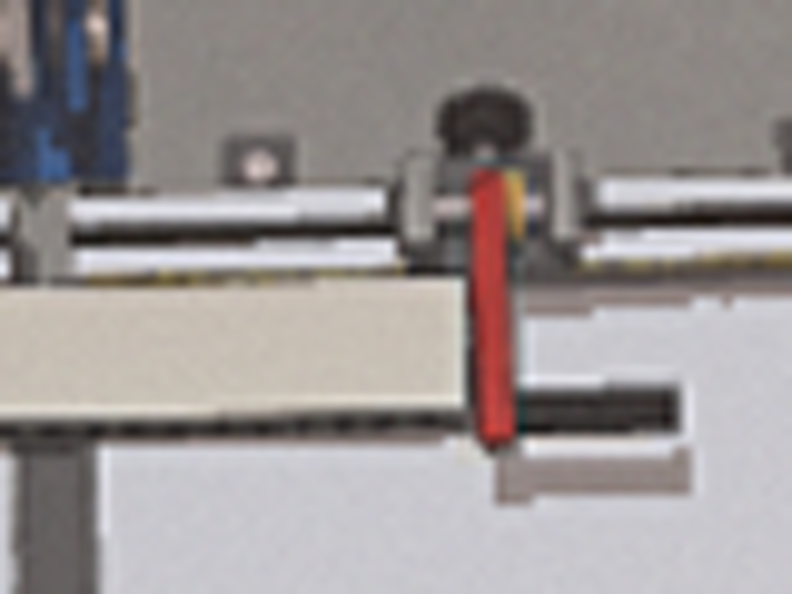

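View pics/s15.png

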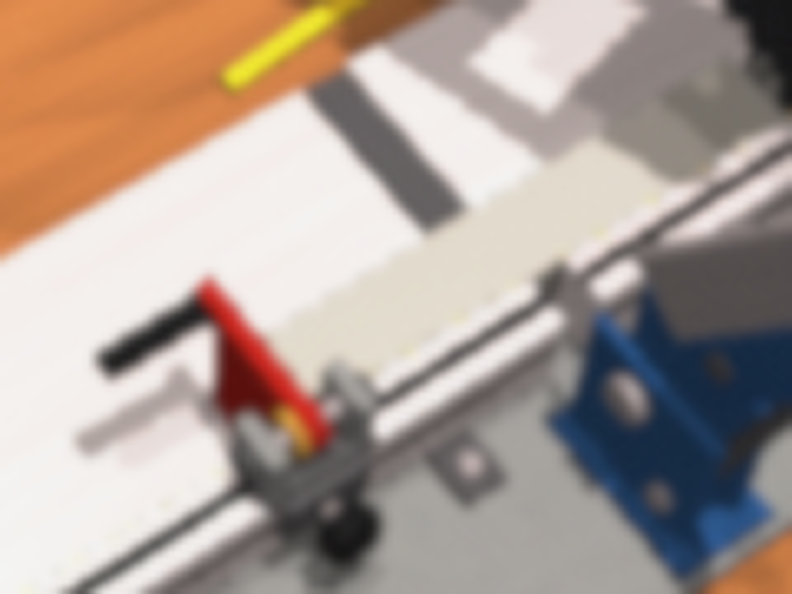

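Emit:
send_rows --increments '[[[0, 0, -1, 0, 0, 0, 0], [0, 0, -0.5, 0, 0, 0, 0]]]'

```text
clock: 14.45
eef_pos: [0.5844, 0.1998, 0.1092]
eef_rot: [-0.706, -0.008, -0.002, 0.708]
wrist_force: [1.0, 2.0, 0.4]
finger_gap: -0.0001
```

Emit:
send_rows --increments '[[[0, 0, -0.5, 0, 0, 0, 0], [0, 0, -0.5, 0, 0, 0, 0]]]'

```text
clock: 14.62
eef_pos: [0.5844, 0.1991, 0.1092]
eef_rot: [-0.706, -0.008, -0.002, 0.708]
wrist_force: [0.4, 2.9, -1.5]
finger_gap: -0.0
```

Emit:
send_rows --increments '[[[0, 0, -0.5, 0, 0, 0, 0], [0, 0, -0.5, 0, 0, 0, 0]]]'

```text
clock: 14.78
eef_pos: [0.5844, 0.1987, 0.1093]
eef_rot: [-0.706, -0.008, -0.002, 0.708]
wrist_force: [0.2, 6.7, -1.7]
finger_gap: -0.0001
```

Emit:
send_rows --increments '[[[0, 0, -0.5, 0, 0, 0, 0], [0, 0, -0.5, 0, 0, 0, 0]]]'

```text
clock: 14.95
eef_pos: [0.5843, 0.1984, 0.1094]
eef_rot: [-0.705, -0.008, -0.002, 0.709]
wrist_force: [-0.2, 10.0, -1.2]
finger_gap: -0.0002
```

Emit:
send_rows --increments '[[[0, 0, 0.7, 0, 0, 0, 0], [0, 0, 0, 0, 0, 0, 0]]]'

```text
clock: 15.12
eef_pos: [0.5843, 0.1987, 0.1093]
eef_rot: [-0.706, -0.008, -0.002, 0.709]
wrist_force: [-0.2, 6.1, -0.5]
finger_gap: -0.0001
```

```bash
python3 - <<'E'
from arc import *
for i in range(3):
    snap('top','t16',(300,120,380,180),9.9)
snap('scene','s16',(300,200,420,290),6.6)
snap('wrist','w16')
E
```

```text
15.1667 [0.5843 0.1987 0.1093] [-0.7056 -0.0084 -0.0017  0.7085] [0.24 0.24 1.87 0.   1.02 0.23] [-0.74  6.73 -0.76]
15.2167 [0.5843 0.1987 0.1093] [-0.7056 -0.0084 -0.0017  0.7086] [0.24 0.24 1.87 0.   1.02 0.23] [-1.55  6.57 -0.22]
15.2667 [0.5843 0.1987 0.1093] [-0.7056 -0.0084 -0.0017  0.7086] [0.24 0.24 1.87 0.   1.02 0.23] [-0.31  6.24 -1.54]
15.3167 [0.5843 0.1987 0.1093] [-0.7056 -0.0084 -0.0017  0.7086] [0.24 0.24 1.87 0.   1.02 0.23] [-0.62  6.67 -1.2 ]
15.3667 [0.5843 0.1987 0.1093] [-0.7056 -0.0084 -0.0016  0.7086] [0.24 0.24 1.87 0.   1.02 0.23] [-0.15  6.31 -0.56]
```

View pics/t16.png

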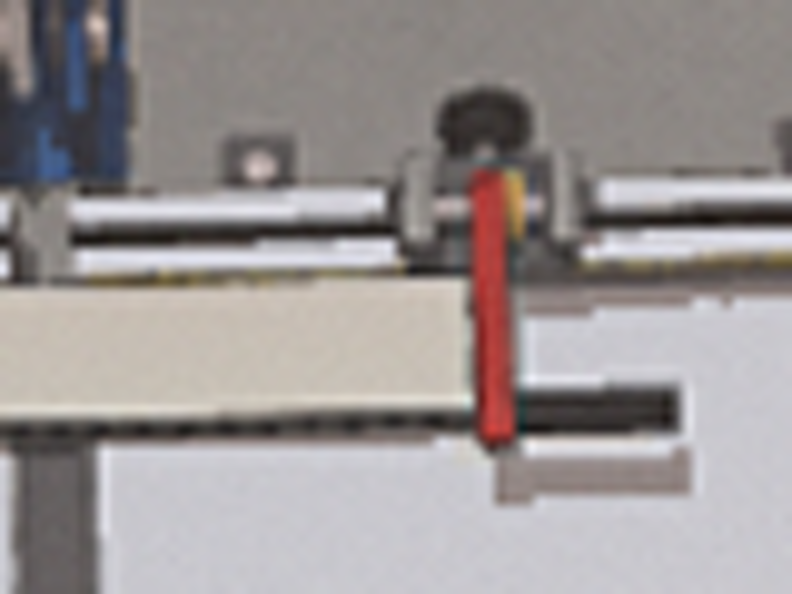

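View pics/s16.png

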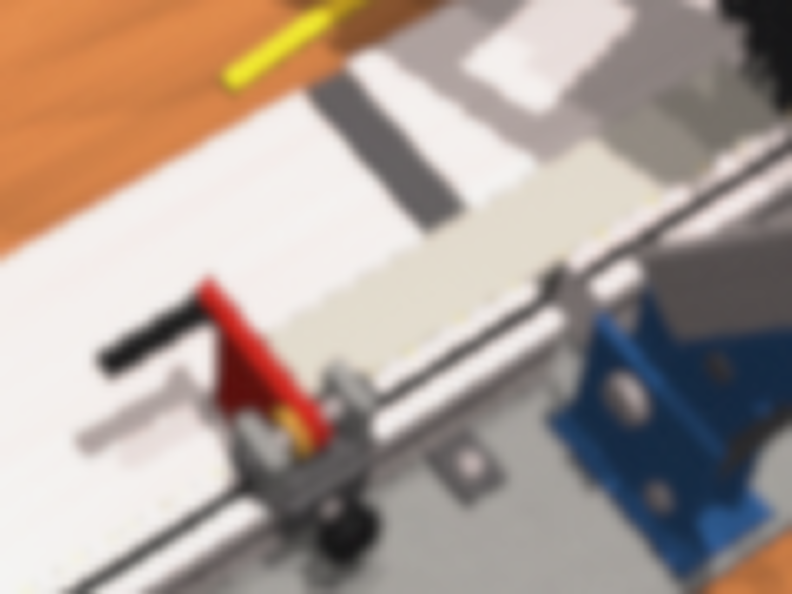

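Emit:
send_rows --increments '[[[0, 0, 3, 0, 0, 0, 0], [0, 0, 14, 0, 0, 0, 0], [0, -30, 6, 0, 0, 0, 0], [-10, -35, 0, 0, 0, 0, 0], [-20, -25, -20, 0, 0, 0, 0]]]'

```text
clock: 15.78
eef_pos: [0.5547, 0.2026, 0.2017]
eef_rot: [-0.706, -0.011, -0.002, 0.708]
wrist_force: [0.4, -0.8, 2.2]
finger_gap: 0.0002
```

Emit:
send_rows --increments '[[[-20, 0, -30, 0, 0, 0, 0], [-10, 0, -34, 0, 0, 0, 0], [-4, 0, -34, 0, 0, 0, 0], [0, 0, -30, 0, 0, 0, 0], [0, 0, 0, 0, 0, 0, 0]]]'

```text
clock: 16.2
eef_pos: [0.5202, 0.0684, 0.1984]
eef_rot: [0.707, 0.007, 0.003, -0.707]
wrist_force: [0.6, 0.2, -0.1]
finger_gap: 0.0001
```

```bash
python3 - <<'E'
from arc import *
snap('wrist','w17')
snap('top','t17',(240,110,390,180),5.3)
R=Ro.from_quat(arm.get_obs()['eef_rot']).as_matrix();print(R.round(4))
E
```

```text
16.25 [0.5204 0.0701 0.1984] [-0.7067 -0.0073 -0.003   0.7075] [ 0.03 -0.07  2.03  0.    1.16  0.02] [0.22 1.45 0.13]
16.3 [0.5205 0.0712 0.1983] [-0.7065 -0.0078 -0.0024  0.7077] [ 0.03 -0.07  2.03  0.    1.16  0.03] [0.4  0.28 0.03]
[[ 0.9999  0.0144 -0.0076]
 [ 0.0075  0.0018  1.    ]
 [ 0.0144 -0.9999  0.0017]]
```

View pics/w17.png

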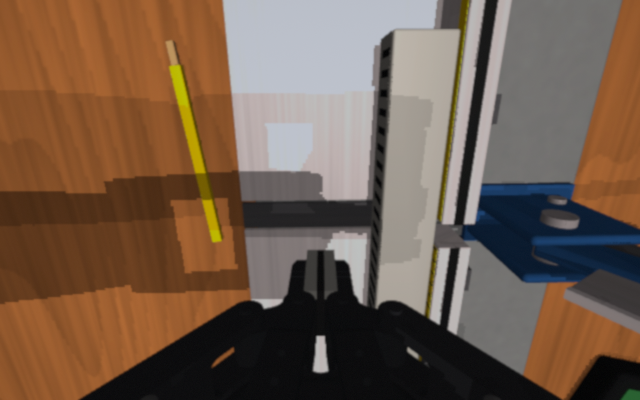

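View pics/t17.png

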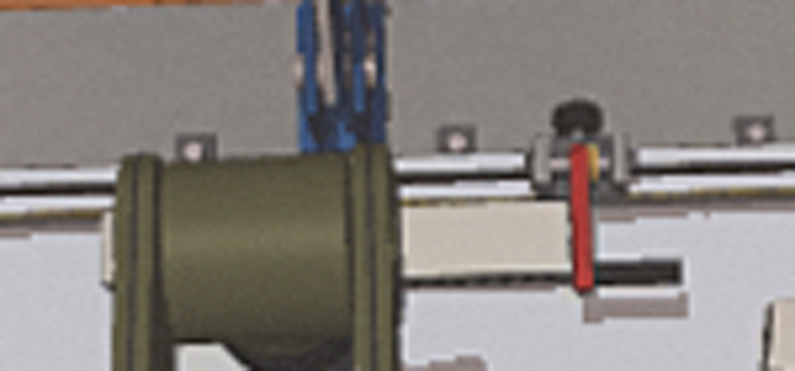

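```bash
python3 - <<'E'
import cv2
a=cv2.imread('pics/w17_full.png');cv2.imwrite('pics/w17z.png',cv2.resize(a[10:110,370:500],None,fx=5.5,fy=5.5,interpolation=cv2.INTER_NEAREST))
cv2.imwrite('pics/w17y.png',cv2.resize(a[220:320,370:500],None,fx=5.5,fy=5.5,interpolation=cv2.INTER_NEAREST))
E
```

```text
(no output)
```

View pics/w17z.png

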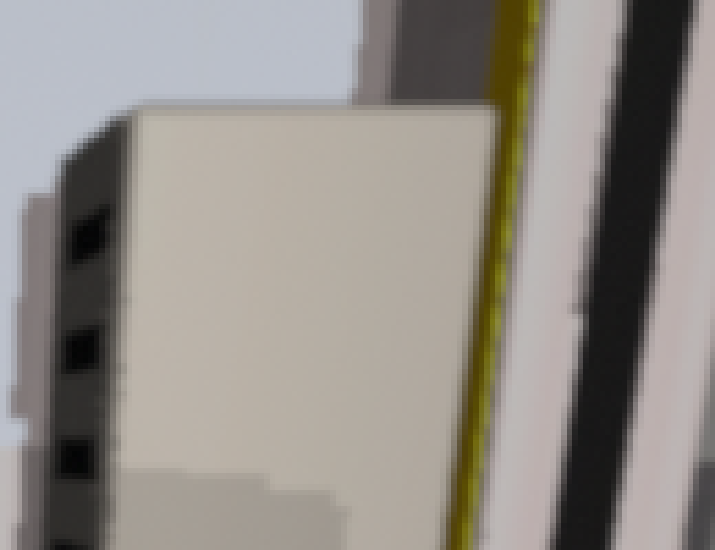

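View pics/w17y.png

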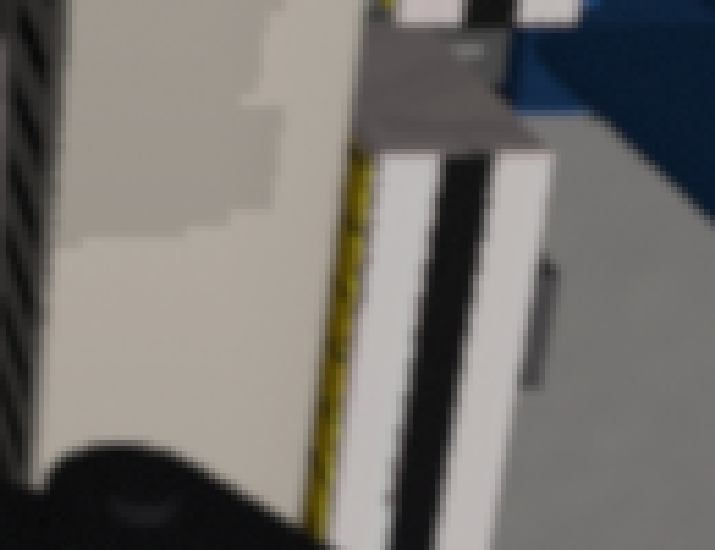

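Emit:
send_rows --increments '[[[0, 25, 5, 0, 0, 0, 0], [0, 30, 4, 0, 0, 0, 0], [0, 30, 0, 0, 0, 0, 0], [10, 4, 0, 0, 0, 0, 0], [10, 0, 0, 0, 0, 0, 0]]]'

```text
clock: 16.72
eef_pos: [0.5396, 0.0825, 0.1059]
eef_rot: [-0.707, -0.007, 0.001, 0.708]
wrist_force: [-0.1, -1.0, -0.0]
finger_gap: -0.0
```

Emit:
send_rows --increments '[[[5, 0, 0, 0, 0, 0, 0], [2, 0, 0, 0, 0, 0, 0], [1, 0, 0, 0, 0, 0, 0]]]'

```text
clock: 16.97
eef_pos: [0.551, 0.0818, 0.1111]
eef_rot: [-0.706, -0.009, -0.002, 0.708]
wrist_force: [-1.1, -0.2, 1.1]
finger_gap: 0.0004
```

Emit:
send_rows --increments '[[[1, 0, 0, 0, 0, 0, 0], [1, 0, 0, 0, 0, 0, 0]]]'

```text
clock: 17.13
eef_pos: [0.5516, 0.0814, 0.1103]
eef_rot: [-0.706, -0.008, -0.002, 0.708]
wrist_force: [-2.8, 1.0, 1.0]
finger_gap: -0.0001
```

Emit:
send_rows --increments '[[[1, 0, 0, 0, 0, 0, 0], [0, 0, 0, 0, 0, 0, 0]]]'

```text
clock: 17.3
eef_pos: [0.5521, 0.0812, 0.1099]
eef_rot: [-0.706, -0.008, -0.001, 0.708]
wrist_force: [-4.7, -0.2, 3.7]
finger_gap: 0.0002
```

Emit:
send_rows --increments '[[[-3, 0, 0, 0, 0, 0, 0], [-15, 0, 0, 0, 0, 0, 0], [0, -35, 0, 0, 0, 0, 0], [0, -30, 20, 0, 0, 0, 0], [10, 0, 36, 0, 0, 0, 0]]]'

```text
clock: 17.72
eef_pos: [0.5457, 0.1358, 0.1811]
eef_rot: [-0.706, -0.011, -0.007, 0.708]
wrist_force: [1.3, 0.9, 0.8]
finger_gap: 0.0002
```

Emit:
send_rows --increments '[[[12, 0, 36, 0, 0, 0, 0], [12, 0, 36, 0, 0, 0, 0], [12, 0, 14, 0, 0, 0, 0], [4, 0, 0, 0, 0, 0, 0], [0, 0, 0, 0, 0, 0, 0]]]'

```text
clock: 18.13
eef_pos: [0.5829, 0.2237, 0.1751]
eef_rot: [-0.707, -0.009, -0.001, 0.708]
wrist_force: [-0.7, -0.5, 0.7]
finger_gap: -0.0
```

```bash
python3 - <<'E'
from arc import *
snap('wrist','w18')
R=Ro.from_quat(arm.get_obs()['eef_rot']).as_matrix();print(R.round(4))
E
```

```text
18.1833 [0.5823 0.2229 0.1749] [-0.7066 -0.0083 -0.0015  0.7075] [ 0.28  0.17  1.82 -0.    1.13  0.27] [ 0.2  -0.11  0.51]
[[ 0.9999  0.0139 -0.0097]
 [ 0.0097  0.0014  1.    ]
 [ 0.0139 -0.9999  0.0012]]
```

View pics/w18.png

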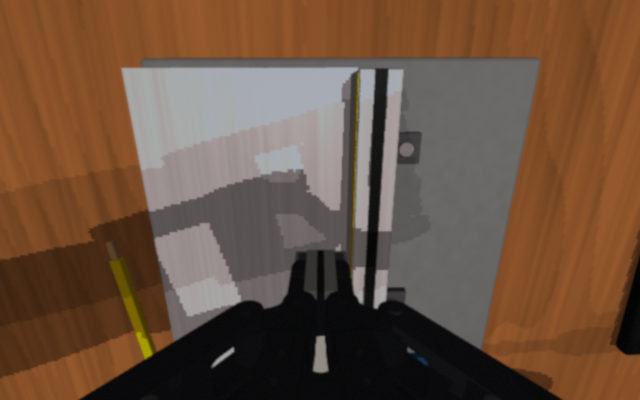

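Descend and touch the tail gently again.

Emit:
send_rows --increments '[[[0, 22, 0, 0, 0, 0, 0], [0, 24, 0, 0, 0, 0, 0], [0, 18, 0, 0, 0, 0, 0], [0, 1, -6, 0, 0, 0, 0], [0, 0, -6, 0, 0, 0, 0]]]'

```text
clock: 18.6
eef_pos: [0.5819, 0.2097, 0.1087]
eef_rot: [-0.707, -0.007, -0.001, 0.707]
wrist_force: [0.3, -0.0, -0.4]
finger_gap: -0.0006
```

Emit:
send_rows --increments '[[[0, 0, -4, 0, 0, 0, 0], [0, 0, -2, 0, 0, 0, 0], [0, 0, -2, 0, 0, 0, 0], [0, 0, 0, 0, 0, 0, 0]]]'

```text
clock: 18.93
eef_pos: [0.5841, 0.2031, 0.1116]
eef_rot: [-0.706, -0.009, -0.003, 0.708]
wrist_force: [-0.2, 0.3, -0.1]
finger_gap: -0.0001
```

Emit:
send_rows --increments '[[[0, 0, -1, 0, 0, 0, 0], [0, 0, -1, 0, 0, 0, 0]]]'

```text
clock: 19.1
eef_pos: [0.5836, 0.2016, 0.1107]
eef_rot: [-0.706, -0.009, -0.002, 0.708]
wrist_force: [0.4, 0.5, 1.0]
finger_gap: 0.0
```

Emit:
send_rows --increments '[[[0, 0, -1, 0, 0, 0, 0], [0, 0, 0, 0, 0, 0, 0]]]'

```text
clock: 19.27
eef_pos: [0.5833, 0.2005, 0.1102]
eef_rot: [-0.706, -0.008, -0.001, 0.708]
wrist_force: [0.4, -0.1, -0.4]
finger_gap: 0.0001
```

Emit:
send_rows --increments '[[[0, 0, -1, 0, 0, 0, 0], [0, 0, 0, 0, 0, 0, 0]]]'

```text
clock: 19.43
eef_pos: [0.5833, 0.1995, 0.11]
eef_rot: [-0.706, -0.008, -0.001, 0.708]
wrist_force: [0.0, -0.3, 1.1]
finger_gap: 0.0002
```

Emit:
send_rows --increments '[[[0, 0, -0.5, 0, 0, 0, 0], [0, 0, 0, 0, 0, 0, 0]]]'

```text
clock: 19.6
eef_pos: [0.5833, 0.1992, 0.1101]
eef_rot: [-0.706, -0.008, -0.002, 0.708]
wrist_force: [0.6, 1.1, -1.6]
finger_gap: 0.0
```

Emit:
send_rows --increments '[[[0, 0, -0.5, 0, 0, 0, 0], [0, 0, 0, 0, 0, 0, 0]]]'

```text
clock: 19.77
eef_pos: [0.5833, 0.199, 0.1101]
eef_rot: [-0.706, -0.008, -0.002, 0.708]
wrist_force: [-0.5, 3.6, -1.6]
finger_gap: 0.0
```

Emit:
send_rows --increments '[[[0, 0, -0.3, 0, 0, 0, 0], [0, 0, 0, 0, 0, 0, 0], [0, 0, 0, 0, 0, 0, 0], [0, 0, 0, 0, 0, 0, 0]]]'

```text
clock: 20.1
eef_pos: [0.5833, 0.1988, 0.1101]
eef_rot: [-0.706, -0.008, -0.002, 0.708]
wrist_force: [-0.5, 5.3, -1.3]
finger_gap: 0.0001
```

```bash
python3 - <<'E'
from arc import *
snap('top','t19',(240,110,390,180),5.3)
E
```

```text
20.15 [0.5833 0.1988 0.1102] [-0.706  -0.0083 -0.0015  0.7082] [ 0.24  0.24  1.87 -0.    1.02  0.23] [-0.11  5.16 -1.5 ]
```

View pics/t19.png

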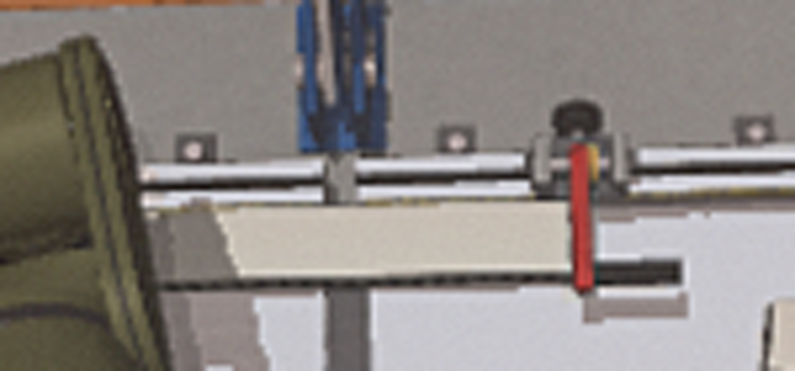

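Emit:
send_rows --increments '[[[0, 0, 2, 0, 0, 0, 0], [0, 0, 14, 0, 0, 0, 0], [-5, -36, 4, 0, 0, 0, 0], [-15, -36, 0, 0, 0, 0, 10], [-15, -36, -15, 0, 0, 0, 32]]]'

```text
clock: 20.57
eef_pos: [0.5463, 0.2044, 0.2182]
eef_rot: [-0.707, -0.009, -0.0, 0.708]
wrist_force: [0.6, 0.6, 0.7]
finger_gap: 0.0207
```

Emit:
send_rows --increments '[[[-14, 0, -37, 0, 0, 0, 32], [-14, 0, -37, 0, 0, 0, 32], [-14, 0, -37, 0, 0, 0, 32], [-14, 0, -37, 0, 0, 0, 32], [-14, 0, -37, 0, 0, 0, 32]]]'

```text
clock: 20.98
eef_pos: [0.4779, 0.016, 0.2167]
eef_rot: [-0.707, -0.009, -0.001, 0.707]
wrist_force: [0.8, -0.3, 0.2]
finger_gap: 0.0319
```

Emit:
send_rows --increments '[[[-12, 0, -37, 0, 0, 0, 32], [0, 0, -37, 0, 0, 0, 32], [0, 0, -37, 0, 0, 0, 32], [0, 0, -20, 0, 0, 0, 32], [0, 0, 0, 0, 0, 0, 32]]]'

```text
clock: 21.4
eef_pos: [0.4681, -0.1172, 0.2165]
eef_rot: [0.707, 0.007, 0.003, -0.707]
wrist_force: [-0.5, 0.3, -0.2]
finger_gap: 0.0323
```

Emit:
send_rows --increments '[[[0, 0, 0, 0, 0, -0.121, 32], [0, 0, 0, 0, 0, -0.121, 32], [0, 0, 0, 0, 0, -0.121, 32], [0, 0, 0, 0, 0, -0.121, 32], [0, 0, 0, 0, 0, -0.121, 32]]]'

```text
clock: 21.82
eef_pos: [0.4683, -0.1133, 0.2167]
eef_rot: [-0.671, -0.221, -0.214, 0.674]
wrist_force: [0.7, 1.2, -1.0]
finger_gap: 0.0317
```

```bash
python3 - <<'E'
from arc import *
snap('wrist','w20')
snap('top','t20',(240,110,390,180),5.3)
rows([(0,.605,-.00)])
R=Ro.from_quat(arm.get_obs()['eef_rot']).as_matrix();print(R.round(4))
E
```

```text
21.8667 [ 0.4659 -0.1125  0.2133] [-0.6708 -0.2201 -0.2141  0.6751] [-0.46 -0.46  2.38  0.43  0.7  -0.73] [-0.    0.47 -2.6 ]
21.9167 [ 0.4657 -0.1126  0.2133] [-0.6714 -0.217  -0.2115  0.6763] [-0.46 -0.45  2.38  0.42  0.7  -0.73] [-0.82  0.29  0.85]
cur [0.4657 0.2133] phi 0.616
[np.float64(7.7), np.float64(102.4), 0, 0, 0, np.float64(0.011)]
[[ 0.8164  0.5774 -0.0095]
 [ 0.0053  0.0089  0.9999]
 [ 0.5775 -0.8164  0.0042]]
```

View pics/w20.png

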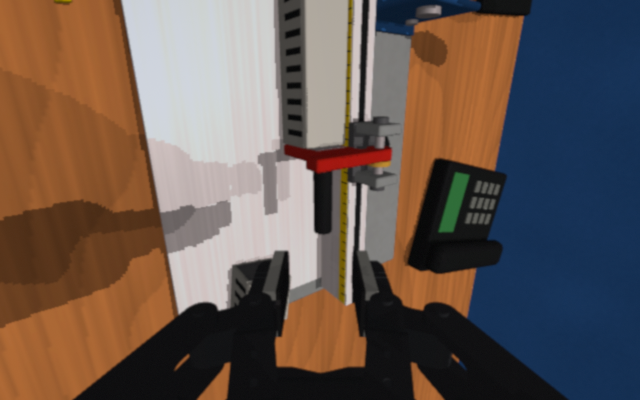

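View pics/t20.png

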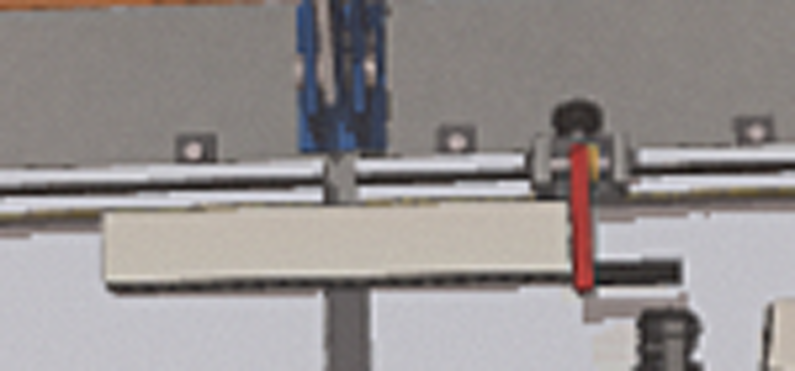

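Emit:
send_rows --increments '[[[1, 20, -1, 0, 0, 0, 32], [1, 20, -1, 0, 0, 0, 32], [1, 20, -1, 0, 0, 0, 32], [0, 5, 0, 0, 0, 0, 32], [0, 0, 0, 0, 0, 0, 32]]]'

```text
clock: 22.33
eef_pos: [0.5085, -0.1157, 0.1634]
eef_rot: [-0.672, -0.217, -0.21, 0.676]
wrist_force: [-0.3, 0.6, 0.5]
finger_gap: 0.0321
```

```bash
python3 - <<'E'
from arc import *
snap('wrist','w21',(200,60,480,400))
rows([(0,.605,-.00)])
E
```

```text
22.3833 [ 0.5085 -0.1159  0.1644] [-0.6716 -0.2179 -0.211   0.676 ] [-0.42 -0.25  2.32  0.49  0.55 -0.78] [-0.14 -0.87  0.99]
cur [0.5085 0.1644] phi 0.616
[np.float64(0.9), np.float64(37.7), 0, 0, 0, np.float64(0.011)]
```

View pics/w21.png

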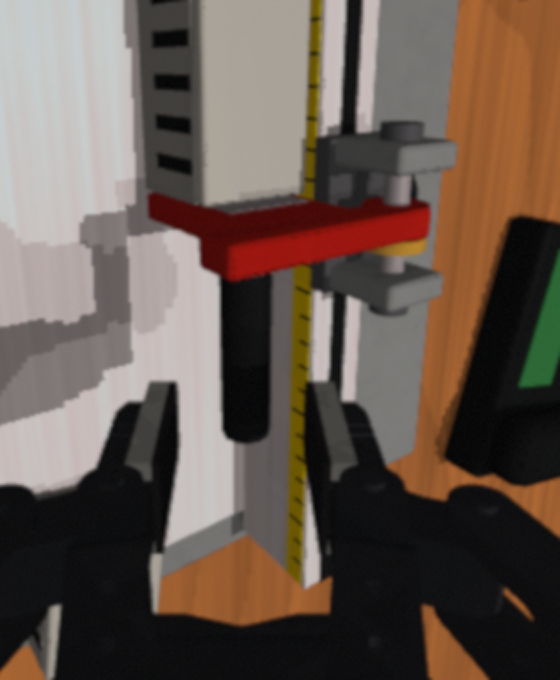

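Emit:
send_rows --increments '[[[0, 14, 0, 0, 0, 0, 32], [0, 14, 0, 0, 0, 0, 32], [0, 8, 0, 0, 0, 0, 30], [0, 0, 0, 0, 0, 0, 24], [0, 0, 0, 0, 0, 0, 24]]]'

```text
clock: 22.8
eef_pos: [0.5291, -0.1162, 0.1358]
eef_rot: [-0.672, -0.218, -0.212, 0.675]
wrist_force: [0.3, 0.8, 0.2]
finger_gap: 0.024
```

```bash
python3 - <<'E'
from arc import *
snap('wrist','w22',(200,60,480,400))
rows([(.1*i,.61-.035*i,-.004) for i in range(19)])
E
```

```text
22.85 [ 0.5291 -0.1163  0.1361] [-0.6719 -0.2187 -0.2124  0.675 ] [-0.4  -0.15  2.29  0.54  0.48 -0.83] [-0.34 -0.64  0.03]
cur [0.5291 0.1361] phi 0.619
[np.float64(4.2), np.float64(2.8), 0, 0, 0, np.float64(0.009)]
[np.float64(5.9), np.float64(-4.4), 0, 0, 0, 0.035]
[np.float64(6.2), np.float64(-4.1), 0, 0, 0, 0.035]
[np.float64(6.5), np.float64(-3.8), 0, 0, 0, 0.035]
[np.float64(6.8), np.float64(-3.5), 0, 0, 0, 0.035]
[np.float64(7.0), np.float64(-3.2), 0, 0, 0, 0.035]
[np.float64(7.2), np.float64(-2.8), 0, 0, 0, 0.035]
[np.float64(7.4), np.float64(-2.5), 0, 0, 0, 0.035]
[np.float64(7.5), np.float64(-2.1), 0, 0, 0, 0.035]
[np.float64(7.7), np.float64(-1.7), 0, 0, 0, 0.035]
[np.float64(7.8), np.float64(-1.3), 0, 0, 0, 0.035]
[np.float64(7.9), np.float64(-0.9), 0, 0, 0, 0.035]
[np.float64(7.9), np.float64(-0.5), 0, 0, 0, 0.035]
[np.float64(8.0), np.float64(-0.1), 0, 0, 0, 0.035]
[np.float64(8.0), np.float64(0.3), 0, 0, 0, 0.035]
[np.float64(7.9), np.float64(0.7), 0, 0, 0, 0.035]
[np.float64(7.9), np.float64(1.1), 0, 0, 0, 0.035]
[np.float64(7.8), np.float64(1.5), 0, 0, 0, 0.035]
[np.float64(7.7), np.float64(1.9), 0, 0, 0, 0.035]
```

View pics/w22.png

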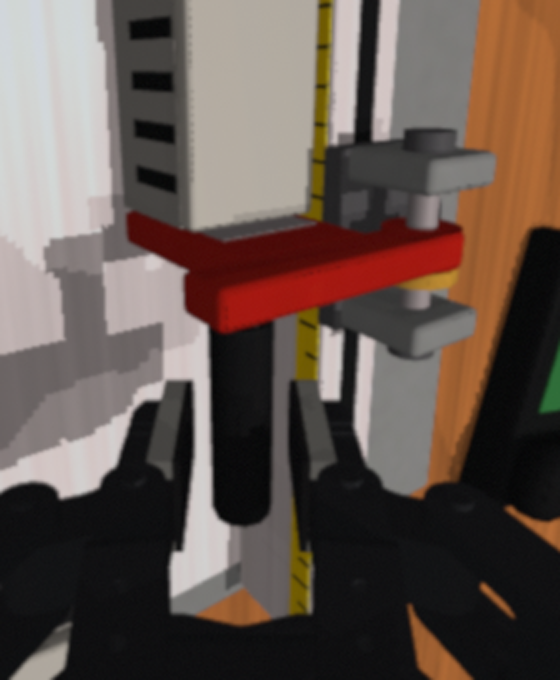

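Emit:
send_rows --increments '[[[4, 2, 0, 0, 0, 0, 24], [6, -4, 0, 0, 0, 0.03, 24], [6, -4, 0, 0, 0, 0.035, 24]]]'

```text
clock: 23.1
eef_pos: [0.5373, -0.116, 0.1485]
eef_rot: [-0.679, -0.195, -0.189, 0.682]
wrist_force: [-2.6, -0.2, -1.9]
finger_gap: 0.0243
```

```bash
python3 - <<'E'
from arc import *
snap('wrist','w23',(200,60,480,400))
rows([(.2+.1*i,.55-.035*i,-.005) for i in range(8)])
E
```

```text
23.15 [ 0.5388 -0.1166  0.1508] [-0.6794 -0.1956 -0.1882  0.6817] [-0.39 -0.14  2.24  0.39  0.56 -0.68] [-16.83  -5.32   2.14]
cur [0.5388 0.1508] phi 0.55
[np.float64(0.7), np.float64(0.9), 0, 0, 0, np.float64(-0.0)]
[np.float64(6.5), np.float64(-3.8), 0, 0, 0, 0.035]
[np.float64(6.8), np.float64(-3.4), 0, 0, 0, 0.035]
[np.float64(7.0), np.float64(-3.1), 0, 0, 0, 0.035]
[np.float64(7.2), np.float64(-2.7), 0, 0, 0, 0.035]
[np.float64(7.4), np.float64(-2.4), 0, 0, 0, 0.035]
[np.float64(7.6), np.float64(-2.0), 0, 0, 0, 0.035]
[np.float64(7.7), np.float64(-1.6), 0, 0, 0, 0.035]
```

View pics/w23.png

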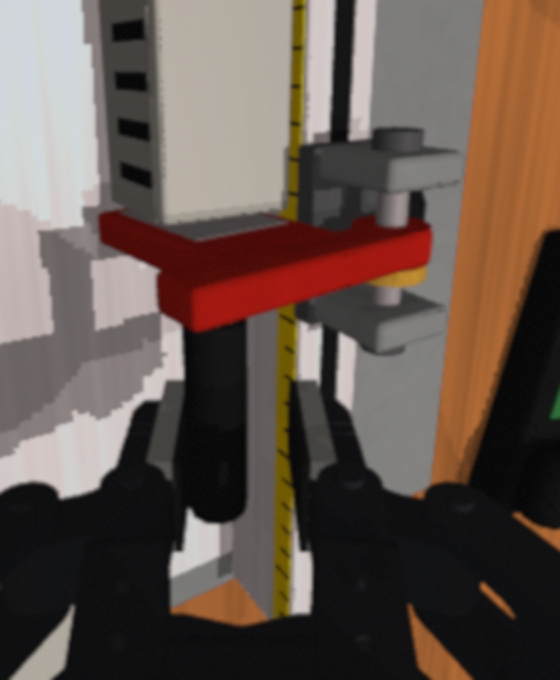

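```bash
python3 - <<'E'
from arc import *
import pickle
for t in ('w22','w23'):
  c=pickle.load(open(t+'.pkl','rb'))
  g=lambda p:(np.array(p)-[200,60])*2
  for y in (-.045,-.105): print(t,'hinge',y,g(proj('w',[HX,y,HZ],c)).round(0))
  for th in (0,.1,.2):
    p=[HX-.062*np.cos(th)+.005*np.sin(th),0,HZ+.062*np.sin(th)+.005*np.cos(th)]
    for y in (-.11,-.135):
      p[1]=y;print(th,y,g(proj('w',p,c)).round(0))
o=arm.get_obs();print(o['wrist_force'],o['torque'],o['effort'])
E
```

```text
w22 hinge -0.045 [430. 124.]
w22 hinge -0.105 [408. 341.]
0 -0.11 [240. 432.]
0 -0.135 [239. 523.]
0.1 -0.11 [259. 444.]
0.1 -0.135 [257. 537.]
0.2 -0.11 [282. 455.]
0.2 -0.135 [279. 550.]
w23 hinge -0.045 [399. 123.]
w23 hinge -0.105 [380. 337.]
0 -0.11 [198. 418.]
0 -0.135 [199. 506.]
0.1 -0.11 [214. 429.]
0.1 -0.135 [214. 519.]
0.2 -0.11 [233. 440.]
0.2 -0.135 [232. 532.]
[-16.82568959  -5.32233079   2.13844224] [-0.65015747  2.61885588 -0.2100448 ] [  5.20779446 -23.52315724 -33.42497349   2.12431736  -2.95192882
   0.41894713]
```

Emit:
send_rows --increments '[[[-3, -2, 0, 0, 0, 0, 24], [-2, -2, 0, 0, 0, 0, 24]]]'

```text
clock: 23.32
eef_pos: [0.5326, -0.1165, 0.1509]
eef_rot: [-0.679, -0.197, -0.191, 0.681]
wrist_force: [-0.5, 0.1, -0.3]
finger_gap: 0.0239
```

```bash
python3 - <<'E'
from arc import *
snap('wrist','w24',(200,60,480,400))
snap('top','t24',(240,110,390,180),5.3)
E
```

```text
23.3667 [ 0.5322 -0.1164  0.1509] [-0.6786 -0.1968 -0.1909  0.6814] [-0.39 -0.15  2.26  0.4   0.56 -0.69] [ 0.23 -1.5  -0.58]
23.4167 [ 0.5323 -0.1165  0.1508] [-0.6786 -0.1968 -0.1909  0.6814] [-0.39 -0.15  2.26  0.4   0.56 -0.69] [-0.99  0.19  0.29]
```

View pics/w24.png

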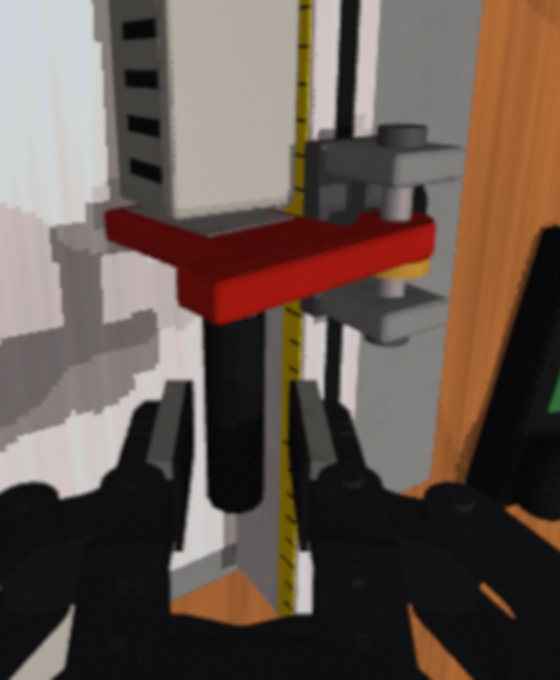

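View pics/t24.png

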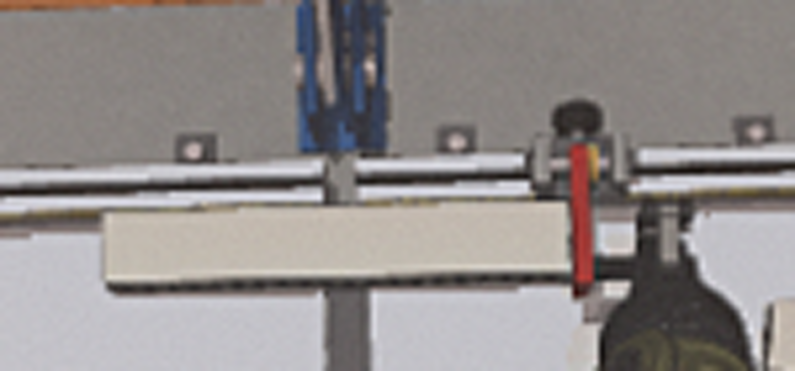

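Emit:
send_rows --increments '[[[0, -15, 0, 0, 0, 0, 24], [0, -30, -2, 0, 0, 0, 24], [-10, 0, -2, 0, 0, 0, 5], [-10, 0, -1, 0, 0, 0, 0], [-7, 0, 0, 0, 0, 0, 0]]]'

```text
clock: 23.83
eef_pos: [0.4849, -0.1218, 0.1736]
eef_rot: [-0.679, -0.196, -0.19, 0.682]
wrist_force: [-0.3, 0.8, -0.3]
finger_gap: -0.0003
```

Emit:
send_rows --increments '[[[0, 0, 0, 0, 0, 0, 0], [0, 0, 0, 0, 0, 0, 0]]]'

```text
clock: 24.0
eef_pos: [0.4849, -0.1216, 0.1727]
eef_rot: [-0.678, -0.195, -0.19, 0.682]
wrist_force: [0.4, -0.4, -0.2]
finger_gap: -0.0001
```

```bash
python3 - <<'E'
from arc import *
snap('wrist','w25',(200,60,480,400))
R=Ro.from_quat(arm.get_obs()['eef_rot']).as_matrix();print(R.round(4))
o=arm.get_obs();r=R.T@(np.array([.5615,-.12,.099])-o['eef_pos']);print(r)
E
```

```text
24.05 [ 0.4855 -0.1217  0.1732] [-0.6785 -0.1958 -0.19    0.682 ] [-0.45 -0.31  2.33  0.4   0.65 -0.72] [ 0.14 -0.53  0.27]
[[ 0.8511  0.5249 -0.0093]
 [ 0.0066  0.0071  1.    ]
 [ 0.5249 -0.8511  0.0025]]
[0.02577477 0.10309128 0.00076303]
```

View pics/w25.png

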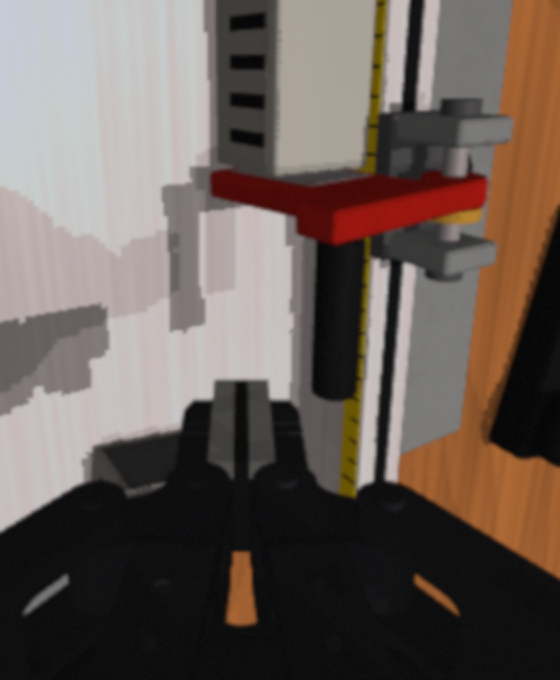

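Emit:
send_rows --increments '[[[0, 15, 0, 0, 0, 0, 0], [0, 20, 0, 0, 0, 0, 0], [0, 10, 0, 0, 0, 0, 0], [0, 0, 0, 0, 0, 0, 0]]]'

```text
clock: 24.38
eef_pos: [0.5093, -0.1209, 0.1334]
eef_rot: [-0.678, -0.195, -0.189, 0.683]
wrist_force: [0.8, 0.5, 0.1]
finger_gap: 0.0002
```

```bash
sed -i 's/D=.050/D=.058/' arc.py; python3 - <<'E'
from arc import *
snap('wrist','w26',(200,60,480,400))
rows([(.1+.1*i,.55-.035*i,.020) for i in range(18)])
E
```

```text
24.4333 [ 0.5094 -0.1211  0.1345] [-0.6783 -0.1955 -0.1892  0.6825] [-0.42 -0.18  2.31  0.44  0.55 -0.76] [ 0.3   0.67 -0.55]
cur [0.5094 0.1345] phi 0.551
[np.float64(5.0), np.float64(-1.3), 0, 0, 0, np.float64(0.001)]
[np.float64(6.4), np.float64(-5.1), 0, 0, 0, 0.035]
[np.float64(6.7), np.float64(-4.8), 0, 0, 0, 0.035]
[np.float64(7.0), np.float64(-4.5), 0, 0, 0, 0.035]
[np.float64(7.2), np.float64(-4.2), 0, 0, 0, 0.035]
[np.float64(7.4), np.float64(-3.8), 0, 0, 0, 0.035]
[np.float64(7.6), np.float64(-3.5), 0, 0, 0, 0.035]
[np.float64(7.8), np.float64(-3.1), 0, 0, 0, 0.035]
[np.float64(7.9), np.float64(-2.7), 0, 0, 0, 0.035]
[np.float64(8.0), np.float64(-2.3), 0, 0, 0, 0.035]
[np.float64(8.1), np.float64(-1.9), 0, 0, 0, 0.035]
[np.float64(8.2), np.float64(-1.5), 0, 0, 0, 0.035]
[np.float64(8.2), np.float64(-1.1), 0, 0, 0, 0.035]
[np.float64(8.3), np.float64(-0.7), 0, 0, 0, 0.035]
[np.float64(8.3), np.float64(-0.3), 0, 0, 0, 0.035]
[np.float64(8.2), np.float64(0.1), 0, 0, 0, 0.035]
[np.float64(8.2), np.float64(0.5), 0, 0, 0, 0.035]
[np.float64(8.1), np.float64(0.9), 0, 0, 0, 0.035]
```

View pics/w26.png

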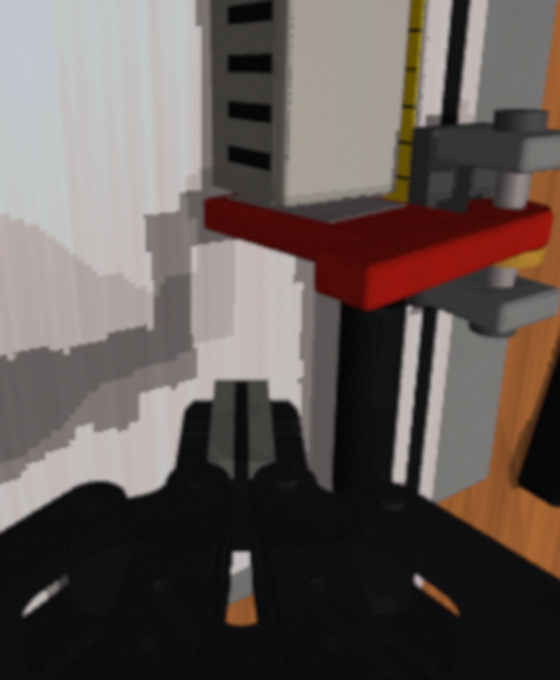

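Emit:
send_rows --increments '[[[5, -1.5, 0, 0, 0, 0, 0], [6, -5, 0, 0, 0, 0.03, 0], [6.5, -5, 0, 0, 0, 0.035, 0]]]'

```text
clock: 24.68
eef_pos: [0.5176, -0.1212, 0.1546]
eef_rot: [-0.685, -0.173, -0.167, 0.688]
wrist_force: [-0.8, -0.3, -2.2]
finger_gap: -0.0001
```

Emit:
send_rows --increments '[[[7, -4.5, 0, 0, 0, 0.035, 0], [7, -4, 0, 0, 0, 0.035, 0]]]'

```text
clock: 24.85
eef_pos: [0.5264, -0.1214, 0.1694]
eef_rot: [-0.691, -0.149, -0.142, 0.693]
wrist_force: [-4.1, -0.0, 0.2]
finger_gap: -0.0003
```

```bash
python3 - <<'E'
from arc import *
snap('wrist','w27',(200,60,480,400))
rows([(.5+.1*i,.415-.03*i,.020) for i in range(14)])
E
```

```text
24.9 [ 0.5285 -0.1219  0.172 ] [-0.6909 -0.1503 -0.1435  0.6924] [-0.38 -0.15  2.19  0.24  0.73 -0.54] [-7.71  0.2   3.34]
cur [0.5285 0.172 ] phi 0.418
[np.float64(-2.6), np.float64(4.2), 0, 0, 0, np.float64(0.003)]
[np.float64(7.1), np.float64(-3.7), 0, 0, 0, 0.03]
[np.float64(7.3), np.float64(-3.3), 0, 0, 0, 0.03]
[np.float64(7.5), np.float64(-2.9), 0, 0, 0, 0.03]
[np.float64(7.7), np.float64(-2.5), 0, 0, 0, 0.03]
[np.float64(7.8), np.float64(-2.1), 0, 0, 0, 0.03]
[np.float64(7.9), np.float64(-1.7), 0, 0, 0, 0.03]
[np.float64(7.9), np.float64(-1.2), 0, 0, 0, 0.03]
[np.float64(8.0), np.float64(-0.8), 0, 0, 0, 0.03]
[np.float64(8.0), np.float64(-0.4), 0, 0, 0, 0.03]
[np.float64(7.9), np.float64(0.1), 0, 0, 0, 0.03]
[np.float64(7.9), np.float64(0.5), 0, 0, 0, 0.03]
[np.float64(7.8), np.float64(0.9), 0, 0, 0, 0.03]
[np.float64(7.7), np.float64(1.4), 0, 0, 0, 0.03]
```

View pics/w27.png

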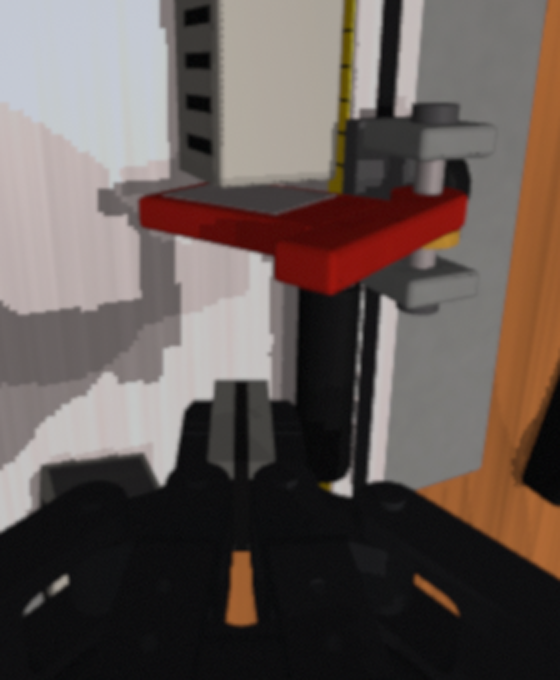

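```bash
cat >> arc.py <<'E'
import pickle
def table(t,ths,y=-.135):
  c=pickle.load(open(t+'.pkl','rb'))
  g=lambda p:(np.array(p)-[200,60])*2
  print('hinge',[g(proj('w',[HX,yy,HZ],c)).round(0) for yy in (-.045,-.105)])
  R=Ro.from_quat(arm.get_obs()['eef_rot']).as_matrix();e=arm.get_obs()['eef_pos']
  for th in ths:
    p=[HX-.062*np.cos(th)+.005*np.sin(th),y,HZ+.062*np.sin(th)+.005*np.cos(th)]
    print(round(th,2),g(proj('w',p,c)).round(0),'tool mm',(1000*R.T@(p-e)).round(1))
E
python3 - <<'E'
from arc import *
table('w27',np.arange(.1,.8,.1))
E
```

```text
hinge [array([437.,  98.]), array([415., 299.])]
0.1 [251. 444.] tool mm [ -0.7  79.4 -13.4]
0.2 [265. 454.] tool mm [  3.1  74.5 -13.4]
0.3 [282. 465.] tool mm [  7.3  69.9 -13.5]
0.4 [301. 475.] tool mm [ 12.   65.8 -13.5]
0.5 [323. 484.] tool mm [ 17.   62.2 -13.5]
0.6 [346. 492.] tool mm [ 22.4  59.1 -13.6]
0.7 [372. 499.] tool mm [ 28.1  56.5 -13.6]
```

Emit:
send_rows --increments '[[[6, -5.5, 0, 0, 0, 0.03, 0], [7.3, -4, 0, 0, 0, 0.03, 0], [7.5, -3.5, 0, 0, 0, 0.03, 0]]]'

```text
clock: 25.15
eef_pos: [0.5409, -0.1212, 0.189]
eef_rot: [-0.696, -0.118, -0.112, 0.699]
wrist_force: [-1.9, 0.6, -1.5]
finger_gap: 0.0001
```

```bash
python3 - <<'E'
from arc import *
snap('wrist','w28',(200,60,480,400))
table('w28',np.arange(.5,1.2,.1))
E
```

```text
25.2 [ 0.543  -0.1216  0.1913] [-0.6966 -0.1197 -0.113   0.6983] [-0.36 -0.12  2.11  0.16  0.85 -0.46] [-1.94  0.97  0.84]
hinge [array([393.,  97.]), array([377., 289.])]
0.5 [262. 456.] tool mm [  2.4  74.  -13.7]
0.6 [282. 464.] tool mm [  7.5  70.5 -13.8]
0.7 [304. 471.] tool mm [ 12.9  67.4 -13.8]
0.8 [327. 477.] tool mm [ 18.6  64.9 -13.8]
0.9 [352. 482.] tool mm [ 24.6  63.  -13.9]
1.0 [377. 486.] tool mm [ 30.7  61.8 -13.9]
1.1 [403. 488.] tool mm [ 36.8  61.1 -14. ]
```

View pics/w28.png

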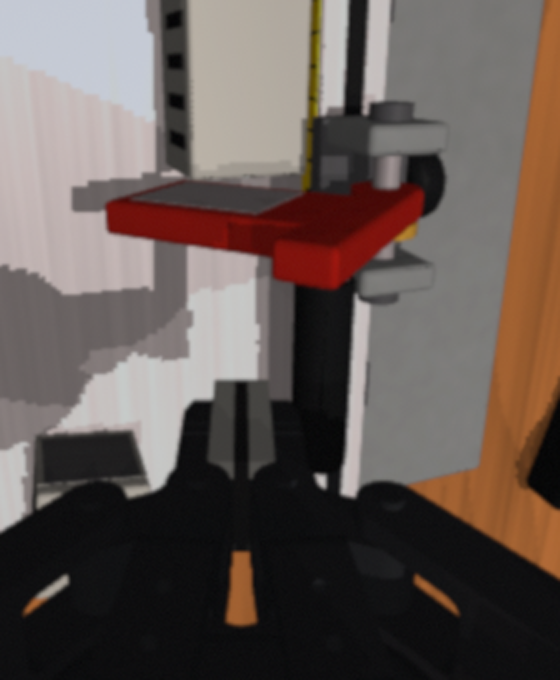

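Emit:
send_rows --increments '[[[8, -2.5, 0, 0, 0, 0.03, 0], [8, -2, 0, 0, 0, 0.03, 0], [8, -1.6, 0, 0, 0, 0.03, 0], [8, -1.2, 0, 0, 0, 0.03, 0]]]'

```text
clock: 25.53
eef_pos: [0.5705, -0.1217, 0.2072]
eef_rot: [-0.703, -0.078, -0.071, 0.704]
wrist_force: [-5.1, -0.2, 6.8]
finger_gap: 0.0002
```

```bash
python3 - <<'E'
from arc import *
snap('wrist','w29',(200,60,480,400))
table('w29',np.arange(.9,1.6,.1))
E
```

```text
25.5833 [ 0.5725 -0.1218  0.2084] [-0.7027 -0.0786 -0.0719  0.7035] [-0.33 -0.03  1.98  0.08  0.99 -0.37] [-1.99  1.18  1.73]
hinge [array([327.,  92.]), array([317., 281.])]
0.9 [249. 460.] tool mm [ -0.6  70.2 -13.4]
1.0 [271. 465.] tool mm [  5.3  68.2 -13.4]
1.1 [295. 469.] tool mm [ 11.3  66.8 -13.5]
1.2 [320. 471.] tool mm [ 17.5  66.  -13.5]
1.3 [344. 471.] tool mm [ 23.7  65.8 -13.6]
1.4 [368. 470.] tool mm [ 29.9  66.3 -13.7]
1.5 [391. 468.] tool mm [ 36.   67.3 -13.7]
```

View pics/w29.png

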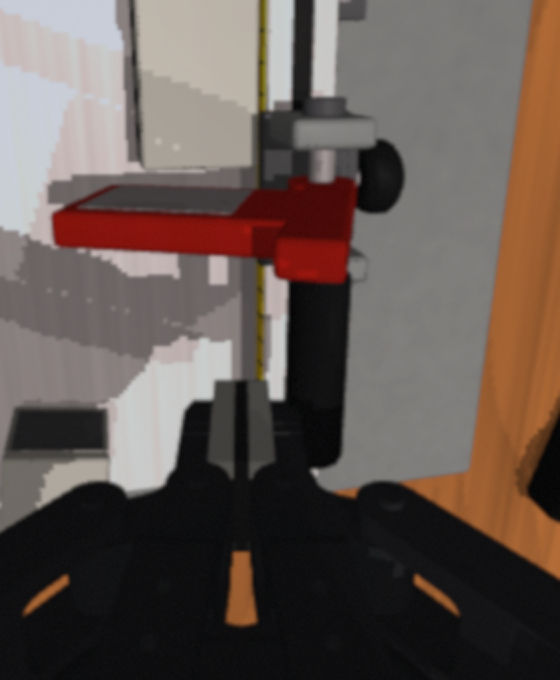

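Emit:
send_rows --increments '[[[8, 0.4, 0, 0, 0, 0.03, 0], [8, 0.8, 0, 0, 0, 0.03, 0], [8, 1.4, 0, 0, 0, 0.03, 0], [8, 1.8, 0, 0, 0, 0.03, 0]]]'

```text
clock: 25.92
eef_pos: [0.6026, -0.1209, 0.2068]
eef_rot: [-0.706, -0.035, -0.029, 0.707]
wrist_force: [-2.1, -0.0, 1.3]
finger_gap: 0.0
```

```bash
python3 - <<'E'
from arc import *
snap('wrist','w30',(200,60,480,400))
table('w30',np.arange(1.3,1.92,.1))
E
```

```text
25.9667 [ 0.604  -0.1209  0.2066] [-0.7057 -0.0356 -0.0286  0.7071] [-0.29  0.09  1.86  0.03  1.11 -0.32] [-1.22 -0.15 -0.05]
hinge [array([273.,  96.]), array([268., 290.])]
1.3 [250. 491.] tool mm [  0.3  57.7 -14.2]
1.4 [275. 492.] tool mm [  6.5  57.4 -14.3]
1.5 [301. 491.] tool mm [ 12.7  57.8 -14.3]
1.6 [325. 489.] tool mm [ 18.9  58.7 -14.4]
1.7 [349. 485.] tool mm [ 24.9  60.2 -14.5]
1.8 [370. 480.] tool mm [ 30.8  62.4 -14.5]
1.9 [390. 474.] tool mm [ 36.4  65.1 -14.6]
```

View pics/w30.png

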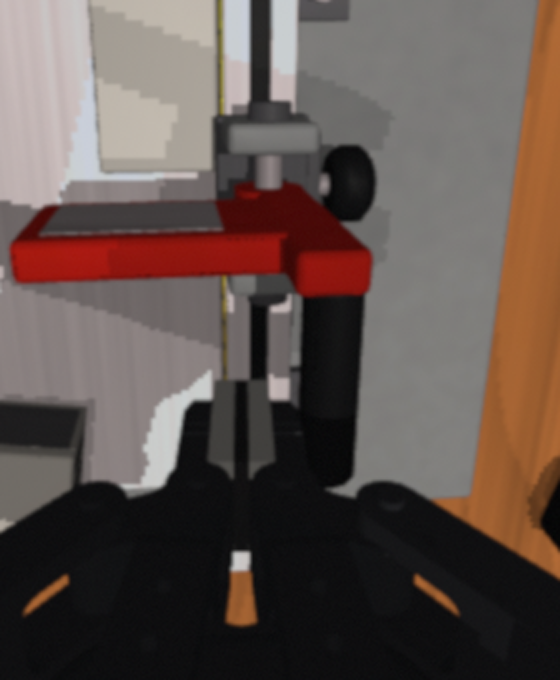

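Emit:
send_rows --increments '[[[5, 0.5, 0, 0, 0, 0.03, 0], [5, 0.5, 0, 0, 0, 0, 0], [0, 0, 0, 0, 0, 0, 0]]]'

```text
clock: 26.22
eef_pos: [0.6127, -0.1206, 0.2053]
eef_rot: [-0.706, -0.025, -0.018, 0.708]
wrist_force: [-0.2, -0.1, -0.6]
finger_gap: 0.0004
```

```bash
python3 - <<'E'
from arc import *
snap('wrist','w31',(200,60,480,400))
table('w31',np.arange(1.5,1.92,.1))
E
```

```text
26.2667 [ 0.6125 -0.1206  0.2053] [-0.706  -0.025  -0.0182  0.7075] [-0.29  0.12  1.82  0.02  1.14 -0.31] [ 0.58 -0.26  0.07]
hinge [array([251.,  97.]), array([248., 293.])]
1.5 [267. 499.] tool mm [  6.1  55.5 -14.6]
1.6 [292. 497.] tool mm [ 12.3  56.3 -14.6]
1.7 [317. 494.] tool mm [ 18.4  57.6 -14.7]
1.8 [340. 489.] tool mm [ 24.3  59.6 -14.7]
1.9 [361. 483.] tool mm [ 29.9  62.1 -14.8]
```

View pics/w31.png

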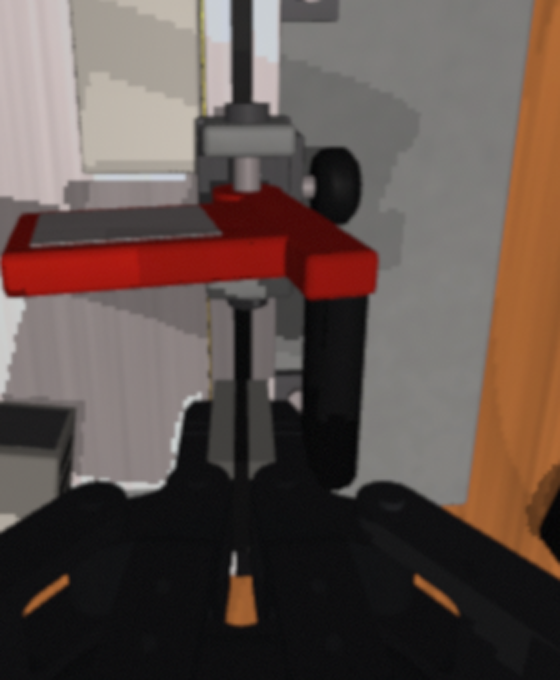

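Emit:
send_rows --increments '[[[-6, 0, 0, 0, 0, 0, 0], [-6, -10, 0, 0, 0, 0, 0], [-5, -30, 0, 0, 0, 0, 0], [-10, -35, 0, 0, 0, 0, 0], [-20, -25, 20, 0, 0, 0, 0]]]'

```text
clock: 26.68
eef_pos: [0.5594, -0.1033, 0.3059]
eef_rot: [0.707, 0.025, 0.02, -0.707]
wrist_force: [0.4, 0.3, 1.1]
finger_gap: -0.0001
```

Emit:
send_rows --increments '[[[-35, -10, 15, 0, 0, 0, 0], [-35, 0, 15, 0, 0, 0, 0], [0, 0, 15, 0, 0, 0, 0], [0, 0, 0, 0, 0, 0, 0]]]'

```text
clock: 27.02
eef_pos: [0.486, -0.0553, 0.3089]
eef_rot: [-0.706, -0.026, -0.018, 0.708]
wrist_force: [0.3, 0.0, -0.4]
finger_gap: -0.0
```

```bash
python3 - <<'E'
from arc import *
snap('wrist','w32')
snap('top','t32',(240,110,390,180),5.3)
E
```

```text
27.0667 [ 0.4872 -0.0563  0.3092] [-0.7062 -0.0257 -0.018   0.7073] [-0.23 -0.27  2.02  0.02  1.34 -0.25] [ 0.08 -1.3   0.62]
27.1167 [ 0.4879 -0.0569  0.3092] [-0.7063 -0.0254 -0.0181  0.7072] [-0.23 -0.27  2.01  0.02  1.34 -0.25] [-0.87  0.68  0.08]
```

View pics/w32.png

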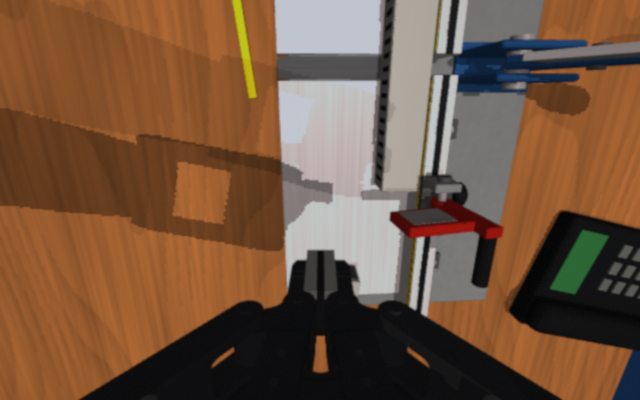

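View pics/t32.png

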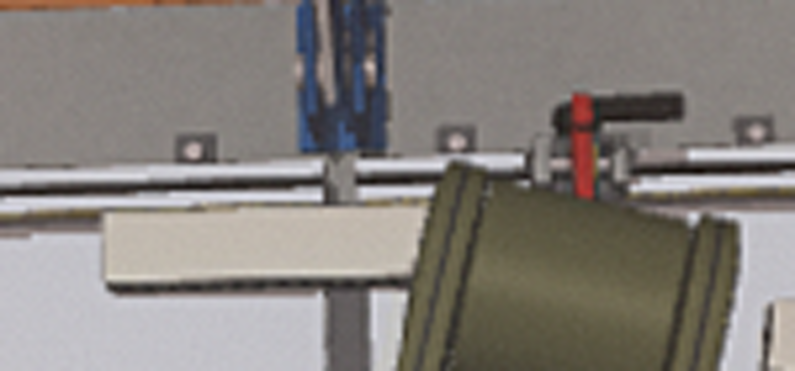

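Emit:
send_rows --increments '[[[-15, -5, -36, 0, 0, 0, 0], [-15, -5, -36, 0, 0, 0, 0], [-15, 0, -36, 0, 0, 0, 0], [-15, 0, -36, 0, 0, 0, 0], [-10, 0, -36, 0, 0, 0, 0]]]'

```text
clock: 27.53
eef_pos: [0.4187, -0.2402, 0.3144]
eef_rot: [-0.706, -0.024, -0.018, 0.707]
wrist_force: [1.1, 0.0, 0.2]
finger_gap: -0.0001
```

Emit:
send_rows --increments '[[[0, 0, -20, 0, 0, 0, 0], [0, 0, 0, 0, 0, 0, 0], [0, 0, 0, 0, 0, 0, 0]]]'

```text
clock: 27.78
eef_pos: [0.4197, -0.2594, 0.3138]
eef_rot: [-0.706, -0.023, -0.018, 0.708]
wrist_force: [-0.2, 0.3, -0.5]
finger_gap: 0.0004
```

```bash
python3 - <<'E'
from arc import *
snap('top','t33',(205,95,415,215),3.8)
a=cv2.imread('pics/top0.png').astype(np.float32);b=cv2.imread('pics/t33_full.png').astype(np.float32)
# carrier shift by phase correlation on bracket patch (away from leaf)
for nm,(x0,y0,x1,y1) in dict(brkt=(335,136,344,148),brktR=(354,136,364,148),carr=(335,140,366,148),off=(380,160,410,188),pencil=(255,200,325,225),screw=(420,235,490,285),tape=(155,150,185,185),mug=(475,195,525,240),mouse=(460,140,500,190),radio=(150,170,190,255),fence=(220,138,300,152)).items():
    m=4;T=cv2.resize(a[y0:y1,x0:x1],None,fx=8,fy=8,interpolation=cv2.INTER_CUBIC);S=cv2.resize(b[y0-m:y1+m,x0-m:x1+m],None,fx=8,fy=8,interpolation=cv2.INTER_CUBIC)
    r=cv2.matchTemplate(S,T,cv2.TM_CCOEFF_NORMED);_,v,_,l=cv2.minMaxLoc(r);print(nm,round(v,3),'shift px',(np.array(l)/8-m))
f=lambda u,v:(205+u/3.8-0.37,95+v/3.8-0.37)
E
```

```text
27.8333 [ 0.4199 -0.2584  0.3137] [-0.7059 -0.0237 -0.0179  0.7077] [-0.68 -0.26  2.    0.04  1.36 -0.69] [-0.04  0.58  0.18]
brkt 0.991 shift px [0. 0.]
brktR 0.992 shift px [0. 0.]
carr 0.993 shift px [0. 0.]
off 0.989 shift px [0. 0.]
pencil 0.994 shift px [0. 0.]
screw 0.327 shift px [0.125 0.   ]
tape 0.998 shift px [0. 0.]
mug 0.907 shift px [0. 0.]
mouse 0.962 shift px [0. 0.]
radio 0.993 shift px [0. 0.]
fence 0.871 shift px [-0.125  0.   ]
```

View pics/t33.png

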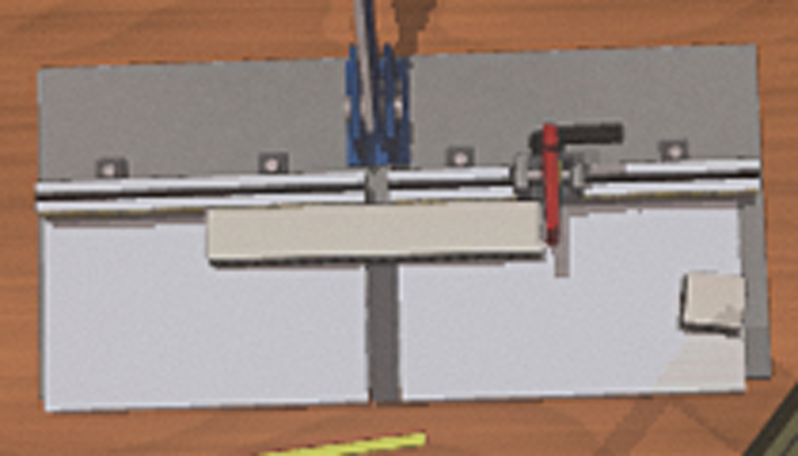

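```bash
python3 - <<'E'
from h import *
f=lambda u,v:(205+(u+.5)/3.8-.5,95+(v+.5)/3.8-.5)
for n,u,v in [('noseB',543,203),('noseF',543,246),('tailB',208,210),('tailF',208,255)]: print(n,ray('top',f(u,v),.06).round(4))
# compare duct edges between bearing (t19/t20) and now
a=cv2.imread('pics/t20_full.png').astype(np.float32);b=cv2.imread('pics/t33_full.png').astype(np.float32)
for nm,(x0,y0,x1,y1) in dict(tail=(254,144,275,168),mid=(280,144,320,168)).items():
    m=4;T=cv2.resize(a[y0:y1,x0:x1],None,fx=8,fy=8,interpolation=cv2.INTER_CUBIC);S=cv2.resize(b[y0-m:y1+m,x0-m:x1+m],None,fx=8,fy=8,interpolation=cv2.INTER_CUBIC)
    r=cv2.matchTemplate(S,T,cv2.TM_CCOEFF_NORMED);_,v,_,l=cv2.minMaxLoc(r);print(nm,round(v,3),np.array(l)/8-m)
E
```

```text
noseB [ 0.6058 -0.0717  0.06  ]
noseF [ 0.5721 -0.071   0.06  ]
tailB [0.6054 0.188  0.06  ]
tailF [0.57   0.1881 0.06  ]
tail 0.996 [0. 0.]
mid 0.999 [0. 0.]
```

Everything agrees: the duct has not moved since it bore on the leaf, and the carrier has not shifted. I'm handing the job in.

```bash
python3 -c "
from plant import arm
print(arm.sign_off())"
```

```text
the job is handed in; nothing more can be done
None
```

The duct is set against the stop, the leaf is back up past upright, and the job is handed in at about 28 s; sign-off gave no verdict.

**What I did:**
- **Leaf down:** I moved the leaf by its pin and pressed it onto its seat until the force rose to about 9 N.
- **Duct:** I pressed the duct flush to the fence and slid it from its tail onto the leaf. I then pressed it to the fence again and made it bear on the leaf a second time, at 5 N for about 0.3 s.
- **Leaf up:** I lifted the leaf from below the pin to about 1.77 rad, judged from the image, and pulled the arm well clear.

**Last checks (top camera):**
- The carrier shows no shift from the first picture.
- The duct has not moved since it last bore on the leaf.
- All bystanders matched their starting places, except that the screwdriver match was unusable (score 0.33). The arm probably covered it there, and I did not work near it.

**Deviations and disagreements:**
- The first push on the tail reached about 10 N at the wrist for a moment. I eased it to 6 N, and nothing slipped.
- My first try at lifting the leaf jammed at about 17 N, probably a fingertip on the carrier. About 5 N of that was along the fence. I backed off and lifted with closed fingers instead.
- The measured duct nose (y = -0.071 to -0.072) is about 5 mm from my rough early estimate of the gauge face (y = -0.0765). I put more trust in the contact: both pushes met the leaf at the same place within about 0.5 mm.

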